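# Lock the turntable's cover with a flat screwdriver

## Robot

A 7-joint arm with a two-finger parallel gripper is mounted at the origin on the work surface. World frame = base frame: x ahead of the robot, y to its left, z up, the work surface at z = 0. Lengths are in m, angles in degrees, forces in N, time in s.
With the tool pointing down it reaches from about 0.425 to 0.925 m from the base axis. Payload 6.8 kg.
Tool frame: the origin (TCP) lies midway between the tips of the shut fingers; the grasp point (between the pads) lies 19 mm behind it; z points along the fingers, x is the direction in which the jaws open and shut, and the axes are right-handed (so a half turn about z gives the same grasp; the last joint's range is limited). The gripper opens to 88 mm and grips with 3 to 60 N. Pads are 20 mm wide; open, the fingers measure 115 mm over their backs; the gripper's body (75 mm by 178 mm) begins 61 mm behind the grasp point.
Start: joints at [-81.824, 27.33, 1.283, 89.118, -0.659, 63.558, -4.761], TCP at [0.168, 0.654, 0.223] pointing down, gripper open.
Joint ranges: [-169.35, 169.35], [-19.33, 120.38], [-80.79, 83.38], [13.8, 139.57], [-78.32, 258.32], [9.67, 109.79], [-169.56, 169.56]. Speed limits (degrees/s): [136.94, 136.94, 180, 180, 180, 180, 180].

## Interface

Orientations are given as a 3x3 rotation matrix whose columns are the frame's x, y, z axes.
In Python, from workcell import * gives the robot as it stands.
- The arm moves only by the tool servo_tool, never from a script. Its argument "moves" is a list of rows, each an object of numbers: "jaw": the opening, from -1 (shut) to 1 (fully open); "dx", "dy", "dz": the shift along the tool's x, y, z each as a share of 0.25 m, from -1 to 1; "twist": the turn about the tool's z as a share of 2 rad, from -1 to 1. A call has 1 to 5 rows; each row shifts and turns the commanded pose from where the row before left it, along the tool's axes as they then stand; what a row does not reach is not made up. A row lasts 1/12 s, in which the tool goes at most 41.7 mm and 7.16 degrees, less where a joint would pass 70% of its speed; a pose out of reach is approached as far as the arm can. A call with a number of a shift or a turn outside -1 to 1 is refused whole. A call with a gripper value outside its range is refused whole. The fingers move at their own pace and stop on an object; "newtons" is the grip in N (left out, the last holds). Time passes only in rows, so rows that do not move let the fingers close. It gives the time, the measured TCP pose, the force and the opening at its end, in the units of the state.
- get_state(): the state, without advancing time (a new reading comes with each control period).
- snapshot(name): name is "scene" or "top"; returns a dict with "pixels" (420x560x3 uint8, red, green, blue), "fx", "fy", "cx", "cy" (pixels), "rvec" (rotation vector, rad) and "tvec" (3), from world to camera coordinates, as OpenCV has them. Camera axes: x right, y down, z forward; pixel columns grow to the right and rows downward; lengths in m; the calibration is good to about 2 mm. A picture is of the moment at which its call begins. There is no depth.
- hand_in(): hands the job in, once; it reports no verdict.
The state is a dict: "time": time; "joint_pos": joint angles; "qd": joint speeds; "joint_efforts": joint torques, N m; "tool_pos": TCP position; "eef_rot": TCP orientation; "ft_force": force on the tool from outside, world axes, zero at the start; "wrist_torque": the same for the moment, N m; "grip_width": finger opening in m.
Only numpy, scipy, OpenCV 4.12 (cv2) and the standard library are available. Lean on these libraries where they do the work, as an engineer would, in place of code of your own. Each camera call takes 0.05 s, during which the arm holds its last target.

## Task

The brass lock screw on the turntable's cover has been left partly open. Take the flat screwdriver from its stand, set the blade fully into the slot of the brass screw and turn it clockwise, seen from above, to its stop, where the slot points at the two white marks. Then put the screwdriver back upright in its stand and leave it there.

Things in the scene. Friction and masses are not known exactly. Their poses are not given: they have to be found in the camera images.
- driver_grip (a point): Centre of the screwdriver's handle, a blue square bar 26 x 26 x 64 mm, faces along x and y, z up its axis. Loose, 260 g, stands upright in the stand. Below: round guard 60 mm across, 6 mm thick (underside 38 mm below this point), 12 mm shank, blade 24 mm wide along x, 4 mm thick along y, straight for its last 20 mm. Blade's edge 104 mm below this point.
- brass_slot (a point): Centre of the brass screw's top face, on its vertical axis, about 104 mm above the table. Head 50 mm across, slot right across it along x (turns with it): 8 mm wide, 11 mm deep, edges sloped out to 14 mm at the top. Blade seated: handle's centre 93 mm above this point; blade on top: 104 mm. Play 10 degrees each way. A steel-grey twin 136 mm away, left or right, is already locked.
- brass_lock (a joint): Turn of the brass screw in rad, growing clockwise seen from above: 0 fully open, 1.571 locked, at a hard stop, its slot pointing at the two white marks on the black ring around it. Starts between 0.5 and 0.9, turns stiffly (about 0.12 N m) and stays where it is left.
- stand_hole (a point): Centre of the square hole (40 x 40 mm, through a 12 mm plate, open beneath) in the top of the wooden stand, 85 mm above the table; stand fixed, 110 x 110 mm. x, y along the hole's sides, z up. The screwdriver hangs in it by its guard, which rests on the plate: handle's centre 38 mm above this point. Any turn of the screwdriver about the vertical will do.
Things that resemble listed ones, but are neither listed nor needed, are in the scene too. There is more than one size of the part that bears driver_grip; the job needs the smallest. Leave any turquoise look-alike of the part that bears stand_hole alone.

How it is judged:
By the outcome, as a careful person would: the job done as asked, in the order asked, and still so for the second after the job is handed in, with the robot touching nothing.
It also fails if it takes over 48 s, if anything falls off the work surface, if the arm or the gripper's body presses on something with over 40 N, if the wrist force passes 120 N, or if a joint passes its speed limit or range.

## Working session

There is one attempt and no reset: what is moved stays moved. The work goes in short steps, Python scripts to look and compute and a tool call to move; the robot and the scene stay as the last step left them, time stands still between calls to the robot, and variables do not carry over. Pictures are saved under pics/ and viewed, and the job is handed in when it is done.

Besides the shell and the picture viewer there is one more tool, called after ">>>" by a JSON object that holds its "op" and its "data". servo_tool: Moves the arm, as the interface text tells. Its arguments: {"type":"object","properties":{"moves":{"type":"array","items":{"type":"object","properties":{"jaw":{"type":"number"},"dx":{"type":"number","minimum":-1,"maximum":1},"dy":{"type":"number","minimum":-1,"maximum":1},"dz":{"type":"number","minimum":-1,"maximum":1},"twist":{"type":"number","minimum":-1,"maximum":1}}}},"newtons":{"type":"number"}},"required":["moves"]}

```bash
mkdir -p pics; ls; cat > h.py <<'E'
from workcell import *
import numpy as np, cv2
def snap(n,f):
    s=snapshot(n); cv2.imwrite(f,cv2.cvtColor(s["pixels"],cv2.COLOR_RGB2BGR)); 
    np.savez(f.replace('.png','.npz'),**s); return s
def KR(s):
    K=np.array([[s["fx"],0,s["cx"]],[0,s["fy"],s["cy"]],[0,0,1.]]); R=cv2.Rodrigues(np.array(s["rvec"],float))[0]; t=np.array(s["tvec"],float).ravel(); return K,R,t
def ray(s,u,v):
    K,R,t=KR(s); d=R.T@np.linalg.inv(K)@[u,v,1.]; return -R.T@t, d/np.linalg.norm(d)
def plane(s,u,v,z):
    c,d=ray(s,u,v); return c+d*(z-c[2])/d[2]
def proj(s,p):
    K,R,t=KR(s); q=K@(R@np.array(p,float)+t); return q[:2]/q[2]
def tri(s1,a,s2,b):
    c1,d1=ray(s1,*a); c2,d2=ray(s2,*b)
    A=np.stack([d1,-d2],1); k=np.linalg.lstsq(A,c2-c1,rcond=None)[0]
    p,q=c1+k[0]*d1,c2+k[1]*d2; return (p+q)/2,np.linalg.norm(p-q)
def load(f): return dict(np.load(f))
E
python3 - <<'E'
from h import *
st=get_state(); print(st)
for n in("scene","top"):
    s=snap(n,f"pics/{n}0.png"); K,R,t=KR(s); print(n,-R.T@t,R[2],s["fx"])
E
```

```text
pics
{'time': 0.0, 'joint_pos': array([-81.82278186,  27.37350666,   1.28173942,  89.17493251,
        -0.66061324,  63.55833509,  -4.76059361]), 'qd': array([-0.11301023,  0.03656451,  0.00475942, -0.13621803, -0.05915327,
        0.1358089 , -0.04451949]), 'joint_efforts': array([-5.85342309e-05, -5.82828963e+01,  1.53462064e+00, -2.72606868e+01,
       -5.42884134e-02,  1.69818755e-02,  1.56176779e-04]), 'tool_pos': array([0.16741311, 0.6533146 , 0.221734  ]), 'eef_rot': array([[ 2.48203888e-01,  9.68707762e-01, -3.18916675e-04],
       [ 9.68706267e-01, -2.48204067e-01, -1.70566968e-03],
       [-1.73145187e-03,  1.14417264e-04, -9.99998494e-01]]), 'ft_force': array([ 0.38504791, -0.33424063,  0.63604552]), 'wrist_torque': array([ 0.0056104 ,  0.01394182, -0.02816914]), 'grip_width': 0.08779101293264328}
scene [ 1.08486764 -0.24027833  0.65790546] [-0.71380558  0.34235867 -0.61096001] 397.5841959472546
top [0.34773779 0.09597262 0.97061417] [ 0.11912069 -0.02146279 -0.99264778] 444.30012202444686
```

View pics/scene0.png

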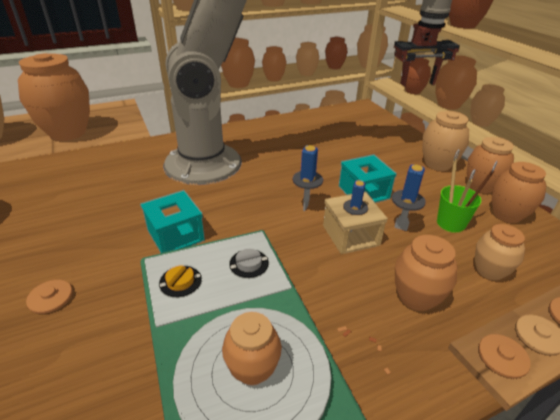

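View pics/top0.png

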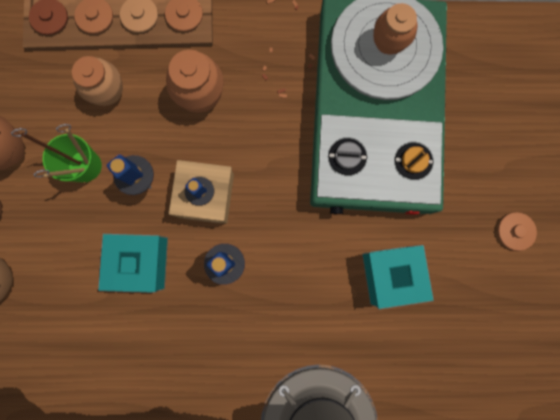

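The wooden stand is at about (355,220) in the scene view and (200,192) in the top view, and holds the smallest driver. The brass screw is at (180,279) in scene and (414,160) in top. Next I'll enlarge these areas.

```bash
python3 - <<'E'
import cv2
a=cv2.imread('pics/scene0.png'); b=cv2.imread('pics/top0.png')
cv2.imwrite('pics/z1.png',cv2.resize(a[140:260,285:445],None,fx=5,fy=5,interpolation=2))
cv2.imwrite('pics/z2.png',cv2.resize(b[140:290,95:255],None,fx=4,fy=4,interpolation=2))
x=cv2.resize(a[235:320,130:290],None,fx=5,fy=5,interpolation=2)
cv2.imwrite('pics/z3.png',x)
cv2.imwrite('pics/z4.png',cv2.resize(b[110:220,310:450],None,fx=5,fy=5,interpolation=2))
E
```

```text
(no output)
```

View pics/z1.png

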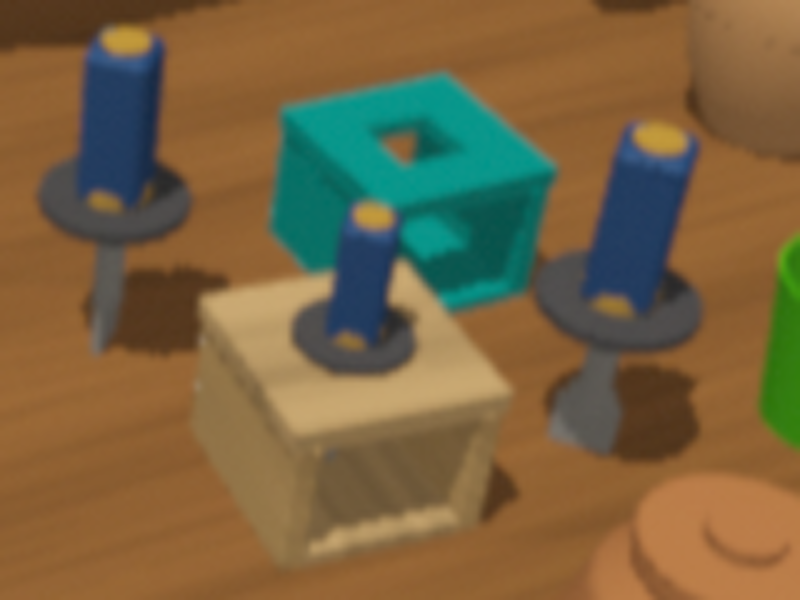

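View pics/z2.png

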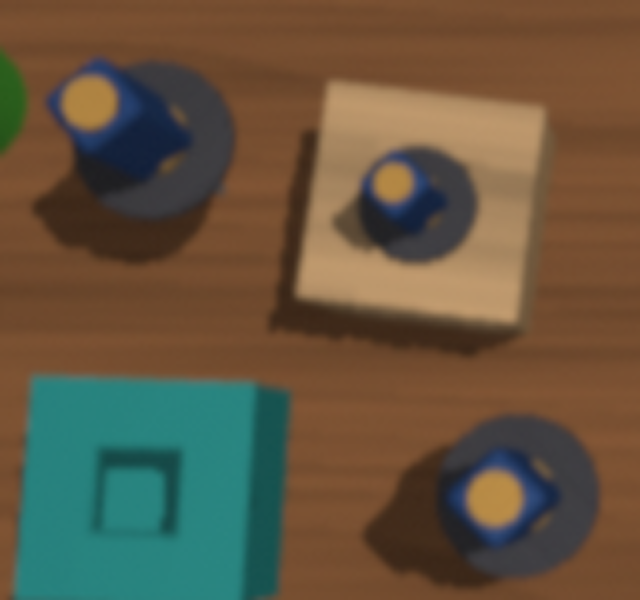

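View pics/z3.png

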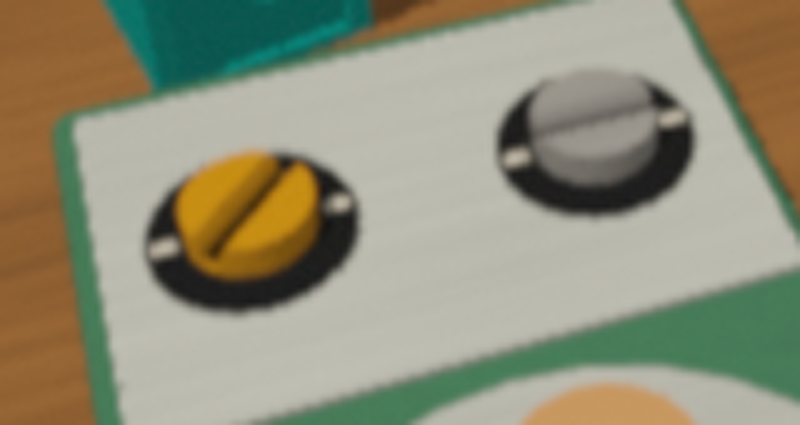

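View pics/z4.png

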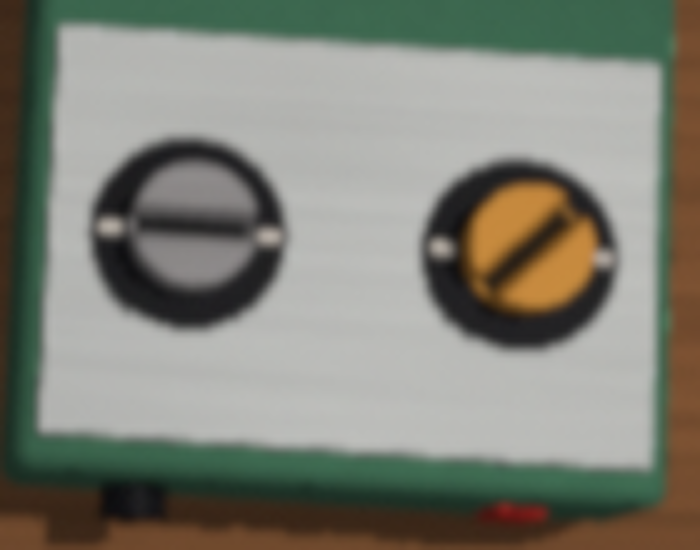

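```bash
cat > seg.py <<'E'
from h import *
def blobs(s,name,lo,hi,amin,roi=None):
    hsv=cv2.cvtColor(s["pixels"],cv2.COLOR_RGB2HSV); m=cv2.inRange(hsv,lo,hi)
    if roi: 
        k=np.zeros_like(m); x0,y0,x1,y1=roi; k[y0:y1,x0:x1]=255; m&=k
    n,l,st,c=cv2.connectedComponentsWithStats(m)
    out=[(c[i],st[i],(l==i)) for i in range(1,n) if st[i,4]>=amin]
    for c_,s_,_ in out: print(name,np.round(c_,1),s_)
    return out
E
python3 - <<'E'
from seg import *
S=load('pics/scene0.npz');T=load('pics/top0.npz')
for s,n,roi in((S,'S',(285,140,445,260)),(T,'T',(95,140,255,290))):
    blobs(s,n+' gold',(12,120,130),(28,255,255),8,roi)
    blobs(s,n+' blue',(105,120,30),(130,255,255),20,roi)
    blobs(s,n+' wood',(10,60,120),(25,135,255),300,roi)
blobs(S,'S brass',(15,190,130),(30,255,255),30,(130,235,220,320))
blobs(T,'T brass',(12,150,130),(30,255,255),30,(380,130,450,190))
for (u,v) in ((372,217),):pass
print(S["pixels"][183,359],T["pixels"][186,193],S["pixels"][275,172],T["pixels"][160,405],T["pixels"][180,215])
E
```

```text
S gold [363.3 204.3] [  285   140   160   120 11233]
S gold [364.6 168.9] [363 168   4   3  11]
S gold [305.2 180.1] [303 179   5   3  10]
S gold [359.1 182.7] [356 181   7   4  23]
S gold [407.2 200.8] [405 200   5   3  13]
S blue [308.4 164.3] [301 149  16  32 365]
S blue [411.9 184.6] [402 168  22  34 393]
S blue [357.1 195.8] [351 185  13  23 196]
S wood [351.5 222.3] [ 324  192   63   61 2094]
T gold [117.  165.3] [111 160  13  12 125]
T gold [202.4 163.5] [175 160  57  12  82]
T gold [192.7 185.3] [189 182   9   8  55]
T gold [248.5 249.5] [243 249  12   2  22]
T gold [218.3 264.3] [212 259  13  12 121]
T blue [128.1 172.3] [114 156  28  29 355]
T blue [198.6 191.2] [190 183  16  15  94]
T blue [221.3 263.6] [207 252  27  25 187]
T wood [201.1 189.7] [ 169  160   63   61 2394]
S brass [178.4 277.1] [165 266  28  24 415]
T brass [411.5 153.8] [404 147  19  18 182]
T brass [420.6 164. ] [411 154  18  18 175]
[192 152  61] [179 135  68] [196 140  20] [182 126  56] [168 134  96]
```

```bash
python3 - <<'E'
from seg import *
S=load('pics/scene0.npz');T=load('pics/top0.npz')
print('top small',tri(S,(359.1,182.7),T,(192.7,185.3)))
# big ones
print('big1',tri(S,(310,148.2),T,(218.3,264.3)))
print('big2',tri(S,(417,167.8),T,(117,165.3)))
# stand top: T corners from wood contour ; S corners from zoom
st=[(95+330/4,140+80/4),(95+547/4,140+107/4),(95+520/4,140+326/4),(95+295/4,140+298/4)]
ss=[(285+512/5,140+398/5),(285+297/5,140+437/5),(285+200/5,140+298/5),(285+405/5,140+258/5)]
for a in st: print('T@.085',plane(T,*a,.085)[:2])
for a in ss: print('S@.085',plane(S,*a,.085)[:2])
# brass
t=T["pixels"]
hsv=cv2.cvtColor(t,cv2.COLOR_RGB2HSV); m=cv2.inRange(hsv,(12,150,130),(30,255,255)); m[:130]=0;m[190:]=0;m[:,:380]=0;m[:,450:]=0
c=max(cv2.findContours(cv2.morphologyEx(m,cv2.MORPH_CLOSE,np.ones((7,7))),0,1)[0],key=cv2.contourArea)
e=cv2.fitEllipse(c); print('T brass ellipse',e)
hs=cv2.cvtColor(S["pixels"],cv2.COLOR_RGB2HSV); cv2.imwrite('pics/z5.png',cv2.resize(S["pixels"][255:305,150:215,::-1],None,fx=10,fy=10,interpolation=cv2.INTER_NEAREST))
for z in(.09,.104,.11):
  p=plane(T,*e[0],z); print(z,p,proj(S,p))
E
```

```text
top small (array([0.47946868, 0.24630596, 0.15631615]), np.float64(0.00043185202315484684))
big1 (array([0.33550162, 0.1937888 , 0.18243631]), np.float64(0.0014899940225833195))
big2 (array([0.51125748, 0.37787732, 0.18259859]), np.float64(0.001598080384605192))
T@.085 [0.54251531 0.29115077]
T@.085 [0.52920109 0.18154275]
T@.085 [0.41814089 0.19334788]
T@.085 [0.43183766 0.30527982]
S@.085 [0.54781652 0.29073391]
S@.085 [0.53239101 0.18438632]
S@.085 [0.42353299 0.19666984]
S@.085 [0.43430508 0.30931611]
T brass ellipse ((415.9725036621094, 158.78465270996094), (21.837066650390625, 25.28317642211914), 138.53321838378906)
0.09 [ 0.54659883 -0.19266597  0.09      ] [177.55453394 281.04576721]
0.104 [ 0.54343733 -0.1880772   0.104     ] [178.58730347 274.03300361]
0.11 [ 0.54208241 -0.18611058  0.11      ] [179.03395297 271.00014168]
```

View pics/z5.png

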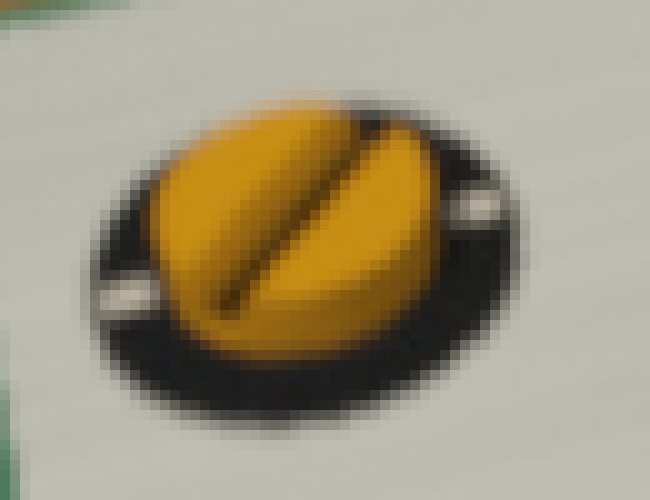

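```bash
python3 - <<'E'
from seg import *
S=load('pics/scene0.npz');T=load('pics/top0.npz')
a=cv2.resize(T["pixels"][170:215,180:220,::-1],None,fx=13,fy=13,interpolation=2)
b=cv2.resize(S["pixels"][175:250,330:385,::-1],None,fx=8,fy=8,interpolation=2)
a=cv2.convertScaleAbs(a,alpha=1.6,beta=10);b=cv2.convertScaleAbs(b,alpha=1.6,beta=10)
h=max(a.shape[0],b.shape[0]); o=np.zeros((h,a.shape[1]+b.shape[1],3),np.uint8)
o[:a.shape[0],:a.shape[1]]=a;o[:b.shape[0],a.shape[1]:]=b
o=o[:, :]; print(o.shape); cv2.imwrite('pics/z6.png',cv2.resize(o,None,fx=.83,fy=.83) if o.shape[1]>800 else o)
E
```

```text
(600, 960, 3)
```

View pics/z6.png

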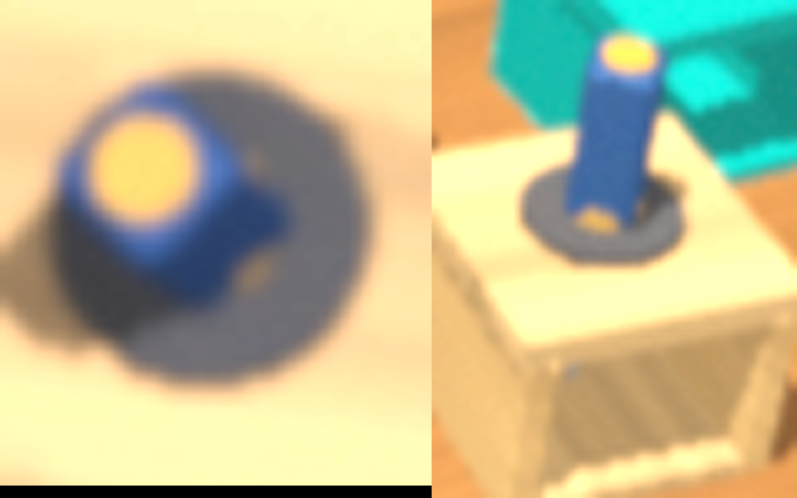

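```bash
python3 - <<'E'
from seg import *
T=load('pics/top0.npz');S=load('pics/scene0.npz')
k=13*.8302
c=[(180+x/k-.5+.04,170+y/k-.5+.04) for x,y in((65,170),(150,88),(235,165),(150,255))]
P=np.array([plane(T,*q,.155)[:2] for q in c]); print(P,P.mean(0))
for i in range(4):
    d=P[(i+1)%4]-P[i]; print(np.linalg.norm(d),np.degrees(np.arctan2(d[1],d[0])))
# blue hull alternative: guard centre
g=plane(T,180+208/k-.5,170+228/k-.5,.091); print('guard T',g)
g=plane(S,330+(604-432)/(8*.83)-.5,175+213/(8*.83)-.5,.091); print('guard S',g)
E
```

```text
[[0.47952878 0.25950346]
 [0.49384894 0.24535006]
 [0.48051998 0.2304992 ]
 [0.46487167 0.24463281]] [0.47969234 0.24499638]
0.020134198104297167 -44.66444301739061
0.019955175302502237 -131.9086492897112
0.021086214376365767 137.91155638243322
0.020879827396628577 45.414364536920445
guard T [0.47922052 0.24583716 0.091     ]
guard S [0.4831132  0.24479217 0.091     ]
```

```bash
cat > slot.py <<'E'
from seg import *
def slot(T,roi=(395,135,440,185)):
    x0,y0,x1,y1=roi
    hsv=cv2.cvtColor(T["pixels"],cv2.COLOR_RGB2HSV); m=cv2.inRange(hsv,(12,150,120),(30,255,255)); k=np.zeros_like(m);k[y0:y1,x0:x1]=255;m&=k
    pts=cv2.findNonZero(m); h=cv2.convexHull(pts); f=np.zeros_like(m); cv2.fillConvexPoly(f,h,255)
    d=f&~m; d=cv2.morphologyEx(d,cv2.MORPH_OPEN,np.ones((2,2)))
    n,l,st,c=cv2.connectedComponentsWithStats(d); i=1+np.argmax(st[1:,4]); p=np.argwhere(l==i)[:,::-1].astype(np.float32)
    vx,vy,cx,cy=cv2.fitLine(p,cv2.DIST_L2,0,.01,.01).ravel()
    (ex,ey),r=cv2.minEnclosingCircle(h)
    a=plane(T,cx-8*vx,cy-8*vy,.104);b=plane(T,cx+8*vx,cy+8*vy,.104)
    w=b-a; print('slot heading',np.degrees(np.arctan2(w[1],w[0]))%180,'centre',(cx,cy),'circle',ex,ey,r,plane(T,ex,ey,.104))
if __name__=='__main__':
    import sys
    T=load(sys.argv[1]); slot(T)
    p=T["pixels"].astype(int); mn=p.min(2); mk=((mn>150)).astype(np.uint8); 
    k=np.zeros_like(mk);k[150:172,392:438]=1;mk&=k
    n,l,st,c=cv2.connectedComponentsWithStats(mk)
    for i in range(1,n): print(c[i],st[i])
    a=plane(T,397.8,159.4,.091);b=plane(T,430.3,161.5,.091);w=b-a;print('marks',np.degrees(np.arctan2(w[1],w[0]))%180,(a+b)/2, np.linalg.norm(w))
E
python3 slot.py pics/top0.npz
```

```text
slot heading 131.19526704086545 centre (np.float32(416.36447), np.float32(160.5701)) circle 415.60308837890625 159.2809295654297 13.115349769592285 [ 0.54241997 -0.18729702  0.104     ]
[393.0952381  160.36507937] [392 150   5  22  63]
[434.86486486 160.30630631] [431 150   7  22 111]
[397.5 159. ] [397 159   2   1   2]
[430. 161.] [430 161   1   1   1]
marks 86.56286845746946 [ 0.54290037 -0.18830276  0.091     ] 0.06643332431987124
```

```bash
cat > go.py <<'E'
from h import *
import sys
def go(x,y,z,h=None):
    s=get_state(); R=s["eef_rot"]; p=s["tool_pos"]; hd=np.degrees(np.arctan2(R[1,0],R[0,0]))
    d=R.T@(np.array([x,y,z])-p)
    tw=None if h is None else np.radians(hd-h)/2
    print('t',round(s["time"],2),'p',p.round(4),'hd',hd.round(2),'zz',R[:,2].round(4),'F',s["ft_force"].round(2),'M',s["wrist_torque"].round(3),'w',round(s["grip_width"],4),'j',s["joint_pos"].round(1))
    print('shares dx,dy,dz',(d/.25).round(4),'rows>=',np.linalg.norm(d)/.0417,'twist',tw)
if __name__=='__main__': go(*map(float,sys.argv[1:]))
E
python3 go.py .481 .2455 .104 46.7
```

```text
t 0.1 p [0.1674 0.6534 0.2218] hd 75.63 zz [-3.0e-04 -1.5e-03 -1.0e+00] F [-0.18  0.15  0.06] M [-0.021  0.025 -0.03 ] w 0.088 j [-81.8  27.4   1.3  89.2  -0.7  63.6  -4.8]
shares dx,dy,dz [-1.2685  1.6199  0.4735] rows>= 12.657277779798235 twist 0.252468994589075
```

>>> {"op": "servo_tool", "data": {"moves": [{"jaw":1,"dz":-0.08,"twist":0.05},{"jaw":1,"dz":-0.08,"twist":0.05},{"jaw":1,"dz":-0.08,"twist":0.05},{"jaw":1,"dz":-0.06,"twist":0.05},{"jaw":1,"dz":0,"twist":0.05}], "newtons": 50}}

```text
validation failed for argument at $.mo...
```

```bash
python3 go.py .481 .2455 .26 46.7
```

```text
t 0.1 p [0.1674 0.6534 0.2218] hd 75.63 zz [-3.0e-04 -1.5e-03 -1.0e+00] F [-0.18  0.15  0.06] M [-0.021  0.025 -0.03 ] w 0.088 j [-81.8  27.4   1.3  89.2  -0.7  63.6  -4.8]
shares dx,dy,dz [-1.2694  1.62   -0.1505] rows>= 12.371799503061508 twist 0.252468994589075
```

>>> {"op": "servo_tool", "data": {"moves": [{"jaw":1.0,"dx":0.0,"dy":0.0,"dz":-0.08,"twist":0.05},{"jaw":1.0,"dx":0.0,"dy":0.0,"dz":-0.08,"twist":0.05},{"jaw":1.0,"dx":0.0,"dy":0.0,"dz":-0.08,"twist":0.05},{"jaw":1.0,"dx":0.0,"dy":0.0,"dz":-0.06,"twist":0.05},{"jaw":1.0,"dx":0.0,"dy":0.0,"dz":0.0,"twist":0.05}], "newtons": 50}}

```text
time: 0.52
tool_pos: [0.1679, 0.6553, 0.3012]
eef_rot: [[0.686, 0.728, 0.001], [0.728, -0.686, 0.005], [0.004, -0.003, -1.0]]
ft_force: [0.4, -0.1, 0.8]
grip_width: 0.0879
```

```bash
python3 go.py .481 .2455 .26 46.7
```

```text
t 0.52 p [0.1679 0.6553 0.3012] hd 46.69 zz [ 7.e-04  5.e-03 -1.e+00] F [ 0.35 -0.07  0.75] M [-0.024  0.003 -0.004] w 0.0879 j [-86.3  24.2   7.7  84.   -3.3  71.7 -31.5]
shares dx,dy,dz [-0.3343  2.0362  0.1574] rows>= 12.406848139297509 twist -6.761920377010831e-05
```

>>> {"op": "servo_tool", "data": {"moves": [{"jaw":1.0,"dx":-0.022,"dy":0.136,"dz":0.0,"twist":0.0},{"jaw":1.0,"dx":-0.022,"dy":0.136,"dz":0.0,"twist":0.0},{"jaw":1.0,"dx":-0.022,"dy":0.136,"dz":0.0,"twist":0.0},{"jaw":1.0,"dx":-0.022,"dy":0.136,"dz":0.0,"twist":0.0},{"jaw":1.0,"dx":-0.022,"dy":0.136,"dz":0.0,"twist":0.0}]}}

```text
time: 0.93
tool_pos: [0.2737, 0.5161, 0.2972]
eef_rot: [[0.682, 0.731, -0.0], [0.731, -0.682, -0.001], [-0.001, 0.0, -1.0]]
ft_force: [1.7, 0.3, -0.2]
grip_width: 0.0877
```

>>> {"op": "servo_tool", "data": {"moves": [{"jaw":1.0,"dx":-0.022,"dy":0.136,"dz":0.0,"twist":0.0},{"jaw":1.0,"dx":-0.022,"dy":0.136,"dz":0.0,"twist":0.0},{"jaw":1.0,"dx":-0.022,"dy":0.136,"dz":0.0,"twist":0.0},{"jaw":1.0,"dx":-0.022,"dy":0.136,"dz":0.0,"twist":0.0},{"jaw":1.0,"dx":-0.022,"dy":0.136,"dz":0.0,"twist":0.0}]}}

```text
time: 1.35
tool_pos: [0.3792, 0.38, 0.2974]
eef_rot: [[0.682, 0.731, -0.0], [0.731, -0.682, -0.0], [-0.001, -0.0, -1.0]]
ft_force: [0.3, 0.6, 0.5]
grip_width: 0.0874
```

>>> {"op": "servo_tool", "data": {"moves": [{"jaw":1.0,"dx":-0.022,"dy":0.136,"dz":0.0,"twist":0.0},{"jaw":1.0,"dx":-0.022,"dy":0.136,"dz":0.0,"twist":0.0},{"jaw":1.0,"dx":-0.022,"dy":0.136,"dz":0.0,"twist":0.0},{"jaw":1.0,"dx":-0.022,"dy":0.136,"dz":0.0,"twist":0.0},{"jaw":1.0,"dx":-0.022,"dy":0.136,"dz":0.0,"twist":0.0}]}}

```text
time: 1.77
tool_pos: [0.4846, 0.244, 0.2975]
eef_rot: [[0.682, 0.731, -0.0], [0.731, -0.682, -0.0], [-0.0, -0.0, -1.0]]
ft_force: [1.2, 0.2, -0.7]
grip_width: 0.0877
```

```bash
python3 go.py .481 .2455 .104 46.7
```

```text
t 1.77 p [0.4846 0.244  0.2975] hd 46.99 zz [-4.e-04 -0.e+00 -1.e+00] F [ 1.23  0.18 -0.71] M [ 0.036  0.036 -0.017] w 0.0877 j [-52.1  11.1  22.1 103.2  -4.5  66.6  18.4]
shares dx,dy,dz [-0.0054 -0.0145  0.774 ] rows>= 4.641029771368813 twist 0.0025127581825047647
```

>>> {"op": "servo_tool", "data": {"moves": [{"jaw":1.0,"dx":-0.005,"dy":-0.014,"dz":0.12,"twist":0.0025},{"jaw":1.0,"dx":0.0,"dy":0.0,"dz":0.12,"twist":0.0},{"jaw":1.0,"dx":0.0,"dy":0.0,"dz":0.12,"twist":0.0},{"jaw":1.0,"dx":0.0,"dy":0.0,"dz":0.1,"twist":0.0},{"jaw":1.0,"dx":0.0,"dy":0.0,"dz":0.0,"twist":0.0}]}}

```text
time: 2.18
tool_pos: [0.4775, 0.2453, 0.1779]
eef_rot: [[0.686, 0.728, -0.007], [0.728, -0.686, -0.005], [-0.009, -0.002, -1.0]]
ft_force: [-0.1, 0.6, 0.2]
grip_width: 0.0884
```

```bash
python3 go.py .481 .2455 .104 46.7; python3 - <<'E'
from h import *
s=snap("scene","pics/scene1.png"); a=cv2.resize(s["pixels"][110:270,270:450,::-1],None,fx=4,fy=4,interpolation=2); cv2.imwrite('pics/z7.png',a[:600,:800])
E
```

```text
t 2.18 p [0.4775 0.2453 0.1779] hd 46.71 zz [-0.0073 -0.0054 -1.    ] F [-0.14  0.57  0.2 ] M [-0.065  0.064  0.056] w 0.0884 j [-50.8  18.1  20.7 111.5  -7.9  52.3  20.6]
shares dx,dy,dz [0.0128 0.0102 0.2954] rows>= 1.7738108299534647 twist 6.792389870939539e-05
```

View pics/z7.png

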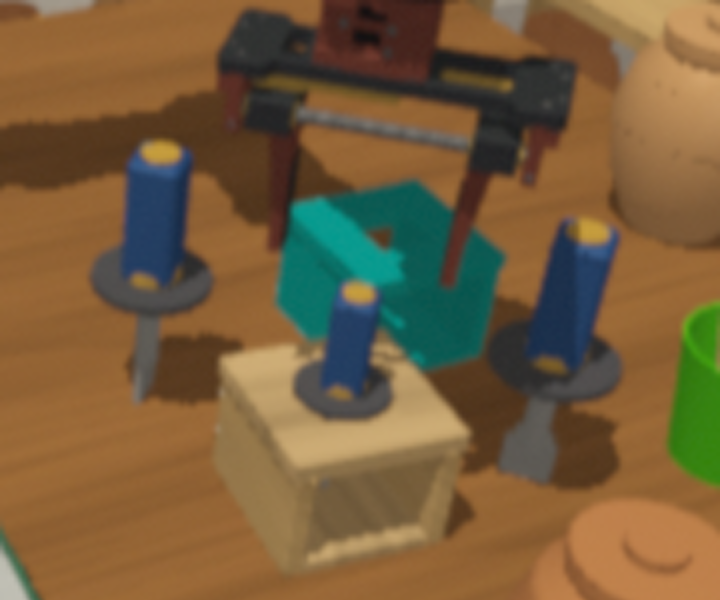

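>>> {"op": "servo_tool", "data": {"moves": [{"jaw":1.0,"dx":0.009,"dy":0.008,"dz":0.0,"twist":0.0},{"jaw":1.0,"dx":0.0,"dy":0.0,"dz":0.1,"twist":0.0},{"jaw":1.0,"dx":0.0,"dy":0.0,"dz":0.1,"twist":0.0},{"jaw":1.0,"dx":0.0,"dy":0.0,"dz":0.08,"twist":0.0},{"jaw":1.0,"dx":0.0,"dy":0.0,"dz":0.0,"twist":0.0}]}}

```text
time: 2.65
tool_pos: [0.483, 0.2472, 0.1114]
eef_rot: [[0.686, 0.728, -0.002], [0.728, -0.686, -0.001], [-0.002, -0.001, -1.0]]
ft_force: [-0.2, -0.4, -0.1]
grip_width: 0.0876
```

>>> {"op": "servo_tool", "data": {"moves": [{"jaw":1.0,"dx":0.0,"dy":0.0,"dz":0.0,"twist":0.0},{"jaw":1.0,"dx":0.0,"dy":0.0,"dz":0.0,"twist":0.0}]}}

```text
time: 2.82
tool_pos: [0.4852, 0.2482, 0.1148]
eef_rot: [[0.686, 0.728, 0.003], [0.728, -0.686, 0.002], [0.003, 0.001, -1.0]]
ft_force: [0.3, -0.1, 0.7]
grip_width: 0.0879
```

```bash
python3 go.py .481 .2455 .104 46.7
```

```text
t 2.82 p [0.4852 0.2482 0.1148] hd 46.69 zz [ 0.0027  0.0019 -1.    ] F [ 0.28 -0.05  0.68] M [ 0.038 -0.046 -0.004] w 0.0879 j [-48.9  23.5  19.2 113.8 -10.8  44.2  23.2]
shares dx,dy,dz [-0.0195 -0.0051  0.043 ] rows>= 0.28476916188182166 twist -9.855842412170203e-05
```

>>> {"op": "servo_tool", "data": {"moves": [{"jaw":1.0,"dx":-0.019,"dy":-0.005,"dz":0.036,"twist":0.0},{"jaw":1.0,"dx":0.0,"dy":0.0,"dz":0.0,"twist":0.0},{"jaw":1.0,"dx":0.0,"dy":0.0,"dz":0.0,"twist":0.0},{"jaw":1.0,"dx":0.0,"dy":0.0,"dz":0.0,"twist":0.0}]}}

```text
time: 3.15
tool_pos: [0.4797, 0.2449, 0.1041]
eef_rot: [[0.686, 0.728, 0.0], [0.728, -0.686, 0.0], [0.001, 0.0, -1.0]]
ft_force: [0.2, 0.3, 0.5]
grip_width: 0.0877
```

```bash
python3 go.py .481 .2455 .104 46.7
```

```text
t 3.15 p [0.4797 0.2449 0.1041] hd 46.69 zz [ 4.e-04  4.e-04 -1.e+00] F [0.21 0.35 0.53] M [-0.063  0.03  -0.004] w 0.0877 j [-48.8  23.9  18.9 114.9 -11.2  42.8  23.5]
shares dx,dy,dz [0.0055 0.0022 0.0003] rows>= 0.03562886497290406 twist -4.543174208362534e-05
```

>>> {"op": "servo_tool", "data": {"moves": [{"jaw":-1.0,"dx":0.0,"dy":0.0,"dz":0.0,"twist":0.0},{"jaw":-1.0,"dx":0.0,"dy":0.0,"dz":0.0,"twist":0.0},{"jaw":-1.0,"dx":0.0,"dy":0.0,"dz":0.0,"twist":0.0},{"jaw":-1.0,"dx":0.0,"dy":0.0,"dz":0.0,"twist":0.0},{"jaw":-1.0,"dx":0.0,"dy":0.0,"dz":0.0,"twist":0.0}], "newtons": 55}}

```text
time: 3.57
tool_pos: [0.4796, 0.2448, 0.1037]
eef_rot: [[0.686, 0.728, 0.0], [0.728, -0.686, 0.0], [0.0, 0.0, -1.0]]
ft_force: [0.2, -0.6, -0.6]
grip_width: 0.0581
```

>>> {"op": "servo_tool", "data": {"moves": [{"jaw":-1.0,"dx":0.0,"dy":0.0,"dz":0.0,"twist":0.0},{"jaw":-1.0,"dx":0.0,"dy":0.0,"dz":0.0,"twist":0.0},{"jaw":-1.0,"dx":0.0,"dy":0.0,"dz":0.0,"twist":0.0},{"jaw":-1.0,"dx":0.0,"dy":0.0,"dz":0.0,"twist":0.0}]}}

```text
time: 3.9
tool_pos: [0.4795, 0.2448, 0.1036]
eef_rot: [[0.686, 0.728, -0.0], [0.728, -0.686, -0.0], [-0.0, -0.0, -1.0]]
ft_force: [-0.4, -1.1, -0.4]
grip_width: 0.0311
```

>>> {"op": "servo_tool", "data": {"moves": [{"jaw":-1.0,"dx":0.0,"dy":0.0,"dz":0.0,"twist":0.0},{"jaw":-1.0,"dx":0.0,"dy":0.0,"dz":0.0,"twist":0.0},{"jaw":-1.0,"dx":0.0,"dy":0.0,"dz":0.0,"twist":0.0}]}}

```text
time: 4.15
tool_pos: [0.4796, 0.2449, 0.1037]
eef_rot: [[0.686, 0.728, 0.0], [0.728, -0.686, 0.0], [0.0, 0.0, -1.0]]
ft_force: [1.0, 0.3, -0.6]
grip_width: 0.0256
```

```bash
python3 go.py .481 .2455 .25 46.7
```

```text
t 4.15 p [0.4796 0.2449 0.1037] hd 46.7 zz [ 1.e-04  1.e-04 -1.e+00] F [ 1.    0.27 -0.59] M [ 0.076 -0.044 -0.033] w 0.0256 j [-48.7  24.   18.9 114.9 -11.2  42.8  23.5]
shares dx,dy,dz [ 0.0058  0.0025 -0.5854] rows>= 3.509783325659308 twist 2.6873857077627526e-06
```

>>> {"op": "servo_tool", "data": {"moves": [{"jaw":-1.0,"dx":0.0,"dy":0.0,"dz":-0.06,"twist":0.0},{"jaw":-1.0,"dx":0.0,"dy":0.0,"dz":-0.12,"twist":0.0},{"jaw":-1.0,"dx":0.0,"dy":0.0,"dz":-0.14,"twist":0.0},{"jaw":-1.0,"dx":0.0,"dy":0.0,"dz":-0.14,"twist":0.0},{"jaw":-1.0,"dx":0.0,"dy":0.0,"dz":-0.12,"twist":0.0}]}}

```text
time: 4.57
tool_pos: [0.4793, 0.2444, 0.2504]
eef_rot: [[0.686, 0.727, -0.0], [0.727, -0.686, -0.0], [-0.0, 0.0, -1.0]]
ft_force: [0.7, 0.9, -2.6]
grip_width: 0.0256
```

>>> {"op": "servo_tool", "data": {"moves": [{"jaw":-1.0,"dx":0.0,"dy":0.0,"dz":0.0,"twist":0.0},{"jaw":-1.0,"dx":0.0,"dy":0.0,"dz":0.0,"twist":0.0},{"jaw":-1.0,"dx":0.0,"dy":0.0,"dz":0.0,"twist":0.0}]}}

```text
time: 4.82
tool_pos: [0.4785, 0.2444, 0.2473]
eef_rot: [[0.686, 0.728, -0.002], [0.728, -0.686, -0.001], [-0.002, -0.001, -1.0]]
ft_force: [-0.5, 0.1, -2.8]
grip_width: 0.026
```

```bash
python3 go.py .5428 -.188 .25 46.7; python3 - <<'E'
from h import *
s=snap("scene","pics/scene2.png"); a=cv2.resize(s["pixels"][90:250,270:450,::-1],None,fx=4,fy=4,interpolation=2); 
s=snap("top","pics/top2.png"); b=cv2.resize(s["pixels"][120:270,110:300,::-1],None,fx=4,fy=4,interpolation=2); 
cv2.imwrite('pics/z8.png',a[:600,:800]);cv2.imwrite('pics/z9.png',b[:600,:800])
E
```

```text
t 4.82 p [0.4785 0.2444 0.2473] hd 46.71 zz [-0.002  -0.0011 -1.    ] F [-0.54  0.06 -2.82] M [-0.03   0.039 -0.02 ] w 0.026 j [-52.2  13.3  22.  107.5  -5.7  60.4  18.8]
shares dx,dy,dz [-1.0825  1.3731 -0.0093] rows>= 10.48238061444453 twist 6.058337948283372e-05
```

View pics/z8.png

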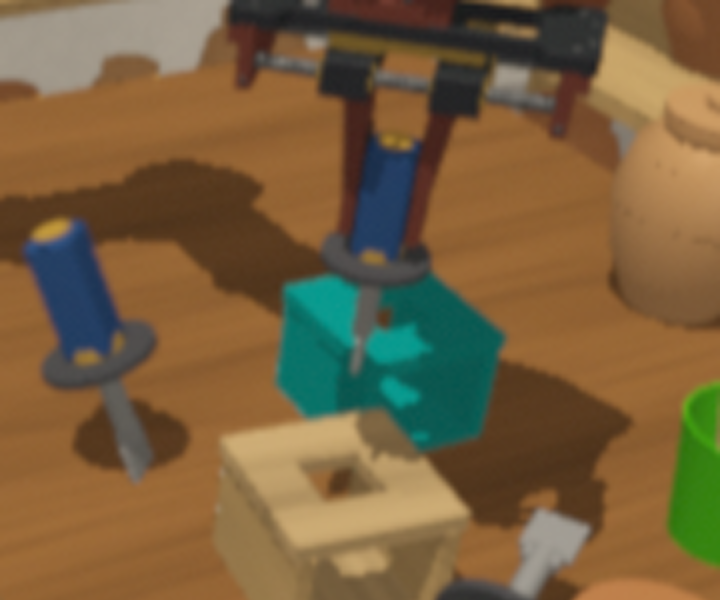

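View pics/z9.png

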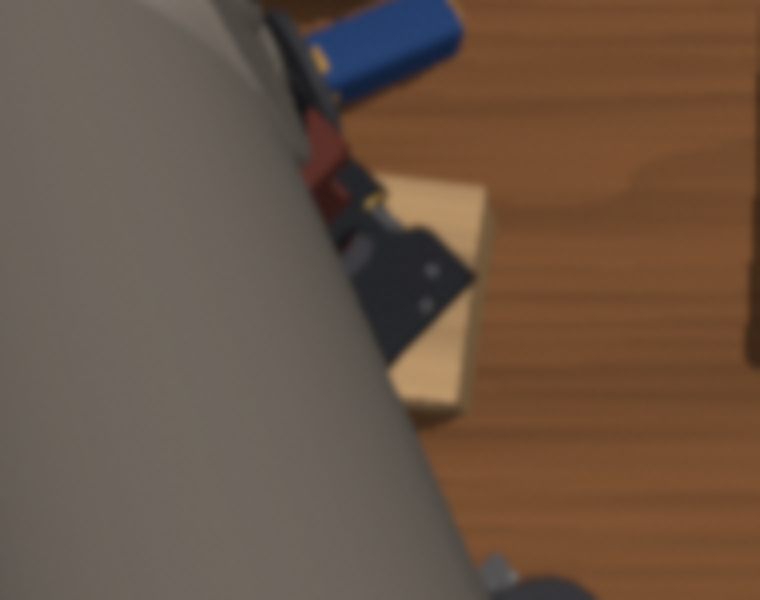

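```bash
python3 - <<'E'
from h import *
S=load('pics/scene2.npz')
p=np.array([.4785,.2444,.2473]);R=get_state()["eef_rot"]
for d in(0,.0,):pass
for off in (-.012,0,.012):
  q=proj(S,p+R@[0,off,.0842]); print(off,q,((q-[270,90])*4).round())
q=proj(S,p+R@[0,0,-.0518]); print('handle top',((q-[270,90])*4).round())
q=proj(S,p+R@[0,0,.0182-.003]); print('guard',((q-[270,90])*4).round())
a=cv2.resize(S["pixels"][145:195,340:390,::-1],None,fx=12,fy=12,interpolation=cv2.INTER_CUBIC); cv2.imwrite('pics/z10.png',a)
E
```

```text
-0.012 [359.25148495 177.42284489] [357. 350.]
0 [358.35036108 180.1441502 ] [353. 361.]
0.012 [357.43096173 182.92064565] [350. 372.]
handle top [392. 140.]
guard [372. 254.]
```

View pics/z10.png

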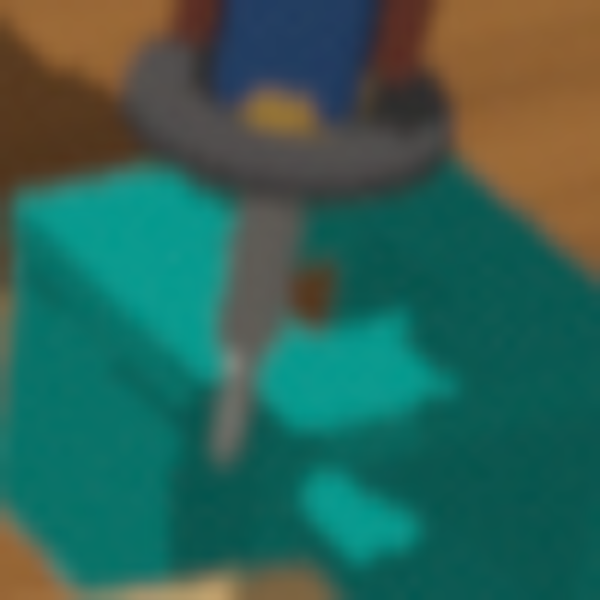

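```bash
python3 go.py .5428 -.188 .25 41.2
```

```text
t 4.92 p [0.4783 0.2441 0.2466] hd 46.7 zz [-0.003  -0.0023 -1.    ] F [ 0.18  0.36 -3.13] M [-0.058  0.011 -0.004] w 0.0259 j [-52.2  13.3  22.  107.5  -5.7  60.4  18.8]
shares dx,dy,dz [-1.0812  1.3732 -0.0103] rows>= 10.478307794634992 twist 0.048007639203179915
```

>>> {"op": "servo_tool", "data": {"moves": [{"jaw":-1.0,"dx":-0.05,"dy":0.0636,"dz":-0.02,"twist":0.0},{"jaw":-1.0,"dx":-0.09,"dy":0.1145,"dz":-0.02,"twist":0.0},{"jaw":-1.0,"dx":-0.09,"dy":0.1145,"dz":0.0,"twist":0.0},{"jaw":-1.0,"dx":-0.09,"dy":0.1145,"dz":0.0,"twist":0.0},{"jaw":-1.0,"dx":-0.09,"dy":0.1145,"dz":0.0,"twist":0.0}]}}

```text
time: 5.33
tool_pos: [0.5032, 0.0789, 0.2572]
eef_rot: [[0.686, 0.728, -0.003], [0.728, -0.686, -0.001], [-0.003, -0.001, -1.0]]
ft_force: [0.3, 0.1, -1.9]
grip_width: 0.0258
```

>>> {"op": "servo_tool", "data": {"moves": [{"jaw":-1.0,"dx":-0.09,"dy":0.1145,"dz":0.0,"twist":0.0},{"jaw":-1.0,"dx":-0.09,"dy":0.1145,"dz":0.0,"twist":0.0},{"jaw":-1.0,"dx":-0.09,"dy":0.1145,"dz":0.0,"twist":0.0},{"jaw":-1.0,"dx":-0.09,"dy":0.1145,"dz":0.0,"twist":0.0},{"jaw":-1.0,"dx":-0.09,"dy":0.1145,"dz":0.0,"twist":0.0}]}}

```text
time: 5.75
tool_pos: [0.5301, -0.1009, 0.2571]
eef_rot: [[0.686, 0.728, -0.003], [0.728, -0.686, -0.0], [-0.002, -0.002, -1.0]]
ft_force: [0.2, 0.2, -1.8]
grip_width: 0.0259
```

>>> {"op": "servo_tool", "data": {"moves": [{"jaw":-1.0,"dx":-0.09,"dy":0.1145,"dz":0.0,"twist":0.0},{"jaw":-1.0,"dx":-0.09,"dy":0.1145,"dz":0.0,"twist":0.0},{"jaw":-1.0,"dx":-0.04,"dy":0.05,"dz":0.0,"twist":0.024},{"jaw":-1.0,"dx":0.0,"dy":0.0,"dz":0.0,"twist":0.024},{"jaw":-1.0,"dx":0.0,"dy":0.0,"dz":0.0,"twist":0.0}]}}

```text
time: 6.17
tool_pos: [0.5432, -0.1882, 0.257]
eef_rot: [[0.756, 0.655, -0.003], [0.655, -0.756, -0.0], [-0.003, -0.002, -1.0]]
ft_force: [-0.3, 0.6, -2.8]
grip_width: 0.0254
```

>>> {"op": "servo_tool", "data": {"moves": [{"jaw":-1.0,"dx":0.0,"dy":0.0,"dz":0.0,"twist":0.0},{"jaw":-1.0,"dx":0.0,"dy":0.0,"dz":0.0,"twist":0.0},{"jaw":-1.0,"dx":0.0,"dy":0.0,"dz":0.0,"twist":0.0}]}}

```text
time: 6.42
tool_pos: [0.5441, -0.1858, 0.2582]
eef_rot: [[0.751, 0.661, -0.001], [0.661, -0.751, 0.001], [-0.0, -0.001, -1.0]]
ft_force: [0.3, 0.1, -3.0]
grip_width: 0.0259
```

```bash
python3 go.py .5428 -.188 .21 41.2; python3 - <<'E'
from h import *
s=snap("scene","pics/scene3.png"); cv2.imwrite('pics/z11.png',cv2.resize(s["pixels"][200:320,110:270,::-1],None,fx=5,fy=5,interpolation=2))
s=snap("top","pics/top3.png"); 
E
```

```text
t 6.42 p [ 0.5441 -0.1858  0.2582] hd 41.35 zz [-8.e-04  6.e-04 -1.e+00] F [ 0.25  0.15 -3.04] M [-0.06   0.044  0.   ] w 0.0259 j [-16.5  18.3  37.  102.6 -12.2  63.2  66. ]
shares dx,dy,dz [-0.0098  0.0033  0.1928] rows>= 1.157313320840331 twist 0.001270157209115173
```

View pics/z11.png

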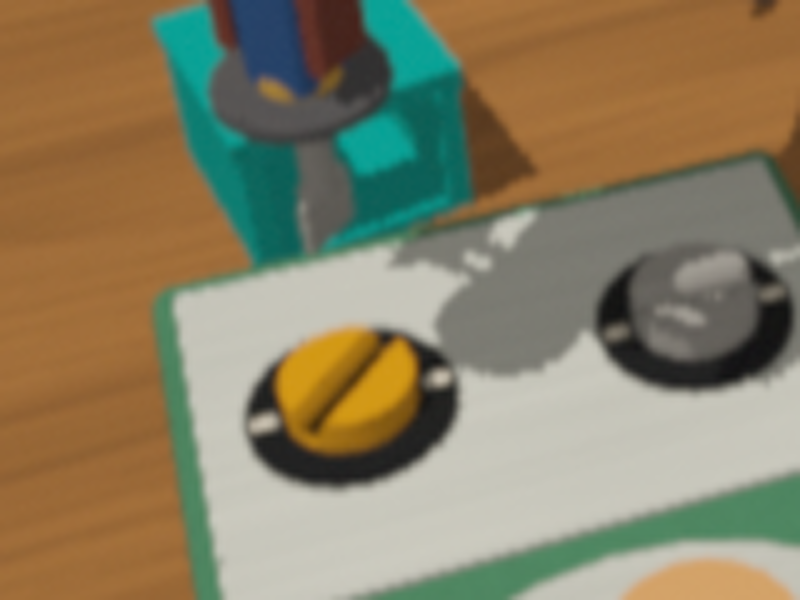

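View pics/top3.png

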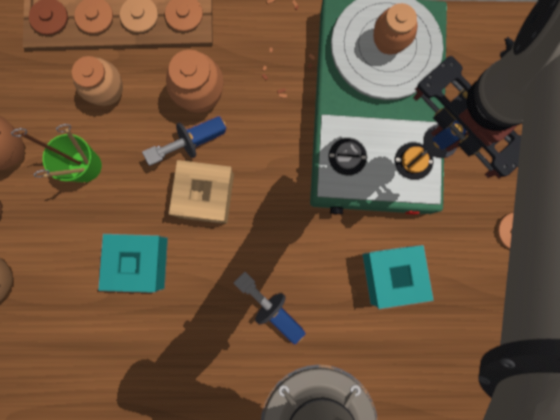

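View pics/scene3.png

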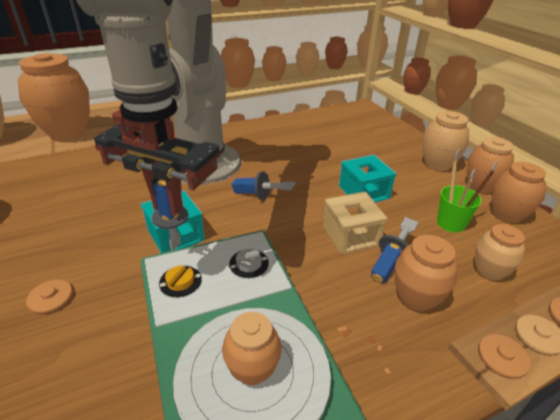

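```bash
python3 - <<'E'
from h import *
S=load('pics/scene3.npz');T=load('pics/top3.npz')
p=np.array([.5441,-.1858,.2582]);R=get_state()["eef_rot"]
for off in (-.012,0,.012):
  q=proj(S,p+R@[0,off,.0842]); print(off,q,((q-[110,200])*5).round())
for off in (-.03,0,.03):
  q=proj(S,p+R@[0,off,.0152]); print('guard',off,((q-[110,200])*5).round())
  q=proj(S,p+R@[off,0,.0152]); print('guardx',off,((q-[110,200])*5).round())
for k in ([0,0,.0122],[.03,0,.0122],[-.03,0,.0122],[0,.03,.0122],[0,-.03,.0122],[0,0,-.0518]):
  print('T',k,((proj(T,p+R@k)-[410,110])*8).round())
a=cv2.resize(T["pixels"][110:175,410:490,::-1],None,fx=8,fy=8,interpolation=2); cv2.imwrite('pics/z12.png',cv2.convertScaleAbs(a,alpha=1.8,beta=10))
E
```

```text
-0.012 [178.66033129 242.24102159] [343. 211.]
0 [174.61577476 246.41135628] [323. 232.]
0.012 [170.46902404 250.68706319] [302. 253.]
guard -0.03 [347.  30.]
guardx -0.03 [220.  55.]
guard 0 [294.  79.]
guardx 0 [294.  79.]
guard 0.03 [236. 132.]
guardx 0.03 [370. 104.]
T [0, 0, 0.0122] [251. 239.]
T [0.03, 0, 0.0122] [154. 134.]
T [-0.03, 0, 0.0122] [349. 344.]
T [0, 0.03, 0.0122] [353. 148.]
T [0, -0.03, 0.0122] [148. 330.]
T [0, 0, -0.0518] [376. 152.]
```

View pics/z12.png

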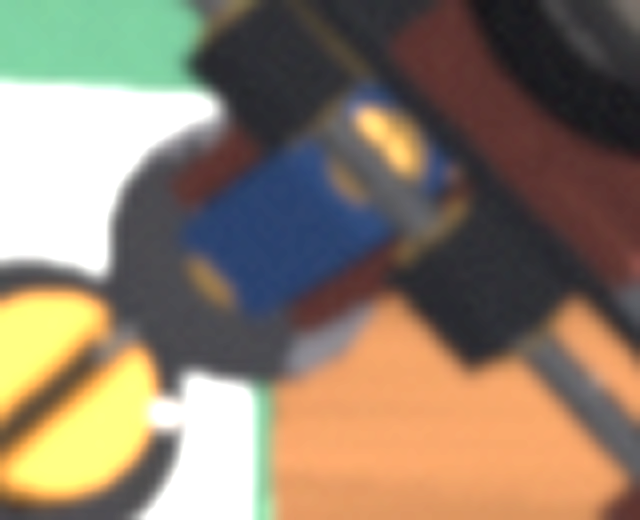

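>>> {"op": "servo_tool", "data": {"moves": [{"jaw":-1.0,"dx":-0.01,"dy":0.003,"dz":0.08,"twist":0.001},{"jaw":-1.0,"dx":0.0,"dy":0.0,"dz":0.1,"twist":0.0},{"jaw":-1.0,"dx":0.0,"dy":0.0,"dz":0.04,"twist":0.0},{"jaw":-1.0,"dx":0.0,"dy":0.0,"dz":0.0,"twist":0.0},{"jaw":-1.0,"dx":0.0,"dy":0.0,"dz":0.0,"twist":0.0}]}}

```text
time: 6.93
tool_pos: [0.5427, -0.1891, 0.2038]
eef_rot: [[0.753, 0.657, -0.001], [0.657, -0.753, 0.0], [-0.001, -0.001, -1.0]]
ft_force: [0.5, 0.7, -1.8]
grip_width: 0.0257
```

>>> {"op": "servo_tool", "data": {"moves": [{"jaw":-1.0,"dx":0.0,"dy":0.0,"dz":0.0,"twist":0.0},{"jaw":-1.0,"dx":0.0,"dy":0.0,"dz":0.0,"twist":0.0},{"jaw":-1.0,"dx":0.0,"dy":0.0,"dz":0.0,"twist":0.0}]}}

```text
time: 7.18
tool_pos: [0.5434, -0.1896, 0.2047]
eef_rot: [[0.754, 0.657, 0.002], [0.657, -0.754, -0.0], [0.001, 0.001, -1.0]]
ft_force: [0.1, 0.1, -2.6]
grip_width: 0.0257
```

```bash
python3 go.py .5428 -.188 .177 41.2; python3 - <<'E'
from h import *
s=snap("scene","pics/scene4.png"); cv2.imwrite('pics/z13.png',cv2.resize(s["pixels"][215:315,120:240,::-1],None,fx=6,fy=6,interpolation=2))
S=s; p=get_state()["tool_pos"]; R=get_state()["eef_rot"]
for off in (-.012,0,.012):
  q=proj(S,p+R@[0,off,.0842]); print(off,q,((q-[120,215])*6).round())
E
```

```text
t 7.18 p [ 0.5434 -0.1896  0.2047] hd 41.08 zz [ 1.8e-03 -2.0e-04 -1.0e+00] F [ 0.12  0.12 -2.63] M [-0.021 -0.011 -0.01 ] w 0.0257 j [-14.7  21.6  35.7 106.1 -14.9  56.9  68.4]
shares dx,dy,dz [ 0.0021 -0.0065  0.1109] rows>= 0.6660315548265986 twist -0.00101168114576758
-0.012 [180.47725496 263.89197169] [363. 293.]
0 [176.60843502 268.12368345] [340. 319.]
0.012 [172.64621612 272.45755492] [316. 345.]
```

View pics/z13.png

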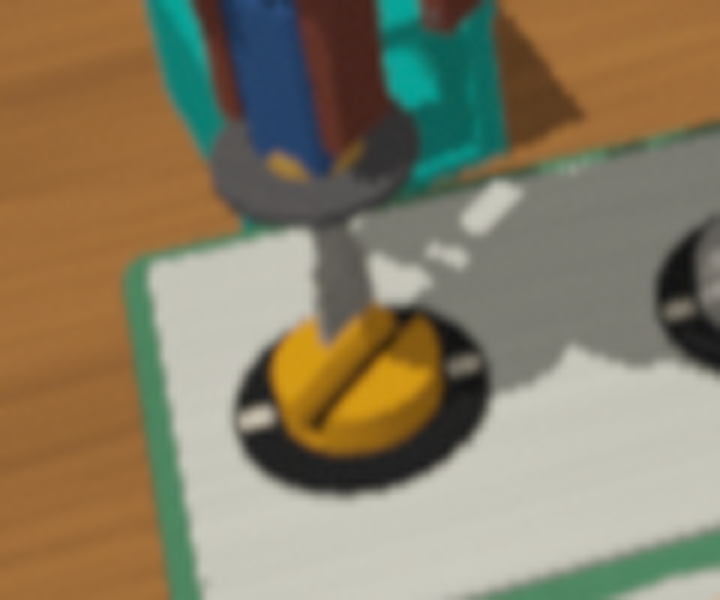

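```bash
python3 - <<'E'
from h import *
S=load('pics/scene4.npz')
p=np.array([.5434,-.1896,.2047]);R=get_state()["eef_rot"]
f=lambda q:((q-np.array([120,215]))*6).round()
for z in(.1205,.104): print(z,f(proj(S,[p[0],p[1],z])))
print(f(proj(S,[.5428,-.188,.104])))
a=cv2.resize(S["pixels"][250:295,155:205,::-1],None,fx=15,fy=15,interpolation=2)[:600]; cv2.imwrite('pics/z14.png',a)
E
```

```text
0.1205 [339. 318.]
0.104 [347. 356.]
[351. 353.]
```

View pics/z14.png

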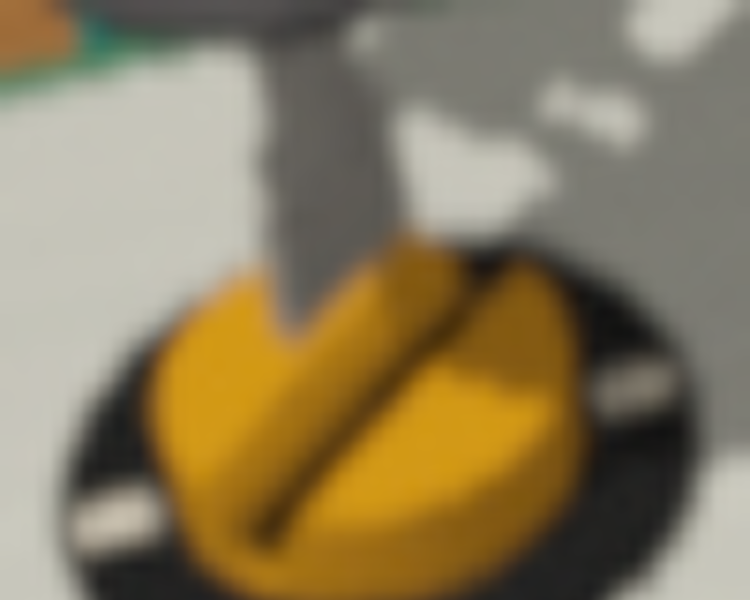

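>>> {"op": "servo_tool", "data": {"moves": [{"jaw":-1.0,"dx":0.001,"dy":-0.003,"dz":0.04,"twist":0.0},{"jaw":-1.0,"dx":0.0,"dy":0.0,"dz":0.02,"twist":0.0},{"jaw":-1.0,"dx":0.0,"dy":0.0,"dz":0.015,"twist":0.0},{"jaw":-1.0,"dx":0.0,"dy":0.0,"dz":0.0,"twist":0.0},{"jaw":-1.0,"dx":0.0,"dy":0.0,"dz":0.0,"twist":0.0}]}}

```text
time: 7.65
tool_pos: [0.5421, -0.1886, 0.1844]
eef_rot: [[0.754, 0.657, -0.001], [0.657, -0.754, 0.0], [-0.001, -0.001, -1.0]]
ft_force: [-0.3, -1.2, -2.2]
grip_width: 0.0255
```

```bash
python3 go.py .543 -.189 .177 41.2
```

```text
t 7.65 p [ 0.5421 -0.1886  0.1844] hd 41.07 zz [-1.1e-03  1.0e-04 -1.0e+00] F [-0.27 -1.25 -2.23] M [-0.082  0.014 -0.039] w 0.0255 j [-14.2  22.9  35.1 107.3 -15.9  54.8  69.1]
shares dx,dy,dz [0.0016 0.0034 0.0296] rows>= 0.17874041179703493 twist -0.0011129902470068235
```

>>> {"op": "servo_tool", "data": {"moves": [{"jaw":-1.0,"dx":0.0,"dy":0.0,"dz":0.012,"twist":0.0},{"jaw":-1.0,"dx":0.0,"dy":0.0,"dz":0.012,"twist":0.0},{"jaw":-1.0,"dx":0.0,"dy":0.0,"dz":0.006,"twist":0.0},{"jaw":-1.0,"dx":0.0,"dy":0.0,"dz":0.0,"twist":0.0}]}}

```text
time: 7.98
tool_pos: [0.5425, -0.1887, 0.1776]
eef_rot: [[0.754, 0.657, -0.0], [0.657, -0.754, 0.0], [0.0, -0.0, -1.0]]
ft_force: [-1.9, 0.5, 1.3]
grip_width: 0.0256
```

```bash
python3 go.py .543 -.189 .177 41.2
```

```text
t 7.98 p [ 0.5425 -0.1887  0.1776] hd 41.07 zz [-0.e+00  3.e-04 -1.e+00] F [-1.88  0.49  1.25] M [0.059 0.264 0.037] w 0.0256 j [-13.9  23.4  34.8 107.6 -16.3  54.   69.5]
shares dx,dy,dz [0.0008 0.0023 0.0026] rows>= 0.021106766811980662 twist -0.001139287277208524
```

>>> {"op": "servo_tool", "data": {"moves": [{"jaw":-1.0,"dx":0.0,"dy":0.0,"dz":0.006,"twist":0.0},{"jaw":-1.0,"dx":0.0,"dy":0.0,"dz":0.0,"twist":0.0},{"jaw":-1.0,"dx":0.0,"dy":0.0,"dz":0.0,"twist":0.0}]}}

```text
time: 8.23
tool_pos: [0.5426, -0.1888, 0.1775]
eef_rot: [[0.754, 0.657, 0.001], [0.657, -0.754, 0.001], [0.001, -0.0, -1.0]]
ft_force: [-4.4, 1.4, 12.3]
grip_width: 0.0257
```

```bash
python3 go.py .543 -.189 .177 41.2;python3 - <<'E'
from h import *
s=snap("scene","pics/scene5.png"); cv2.imwrite('pics/z15.png',cv2.resize(s["pixels"][225:315,130:230,::-1],None,fx=6,fy=6,interpolation=2))
E
```

```text
t 8.23 p [ 0.5426 -0.1888  0.1775] hd 41.07 zz [ 6.e-04  9.e-04 -1.e+00] F [-4.44  1.41 12.25] M [ 5.45e-01  1.51e+00 -1.00e-03] w 0.0257 j [-13.9  23.4  34.8 107.6 -16.4  53.9  69.5]
shares dx,dy,dz [0.0006 0.0016 0.002 ] rows>= 0.01564509210393216 twist -0.001176007153876178
```

View pics/z15.png

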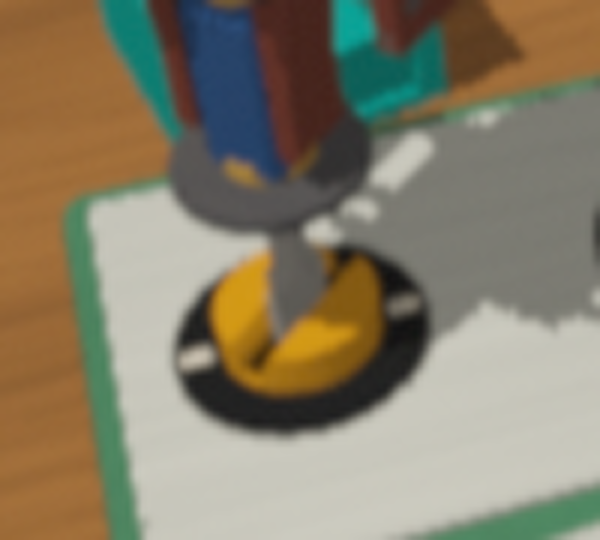

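>>> {"op": "servo_tool", "data": {"moves": [{"jaw":-1.0,"dx":0.0,"dy":0.0,"dz":-0.002,"twist":0.03},{"jaw":-1.0,"dx":0.0,"dy":0.0,"dz":0.0,"twist":0.04},{"jaw":-1.0,"dx":0.0,"dy":0.0,"dz":0.0,"twist":0.04},{"jaw":-1.0,"dx":0.0,"dy":0.0,"dz":0.0,"twist":0.04},{"jaw":-1.0,"dx":0.0,"dy":0.0,"dz":0.0,"twist":0.04}], "newtons": 60}}

```text
time: 8.7
tool_pos: [0.5434, -0.1889, 0.1776]
eef_rot: [[0.945, 0.327, 0.002], [0.327, -0.945, -0.0], [0.002, 0.001, -1.0]]
ft_force: [-1.6, 1.4, 5.3]
grip_width: 0.0258
```

```bash
python3 go.py .543 -.189 .177 -3.4
```

```text
t 8.7 p [ 0.5434 -0.1889  0.1776] hd 19.11 zz [ 2.3e-03 -2.0e-04 -1.0e+00] F [-1.58  1.38  5.29] M [0.176 0.326 0.157] w 0.0258 j [-17.8  24.7  40.3 107.8 -19.4  54.3  50.5]
shares dx,dy,dz [-0.0018 -0.0003  0.0023] rows>= 0.017390041412318515 twist 0.19639888093480265
```

>>> {"op": "servo_tool", "data": {"moves": [{"jaw":-1.0,"dx":0.0,"dy":0.0,"dz":0.0,"twist":0.04},{"jaw":-1.0,"dx":0.0,"dy":0.0,"dz":0.0,"twist":0.04},{"jaw":-1.0,"dx":0.0,"dy":0.0,"dz":0.0,"twist":0.04},{"jaw":-1.0,"dx":0.0,"dy":0.0,"dz":0.0,"twist":0.04},{"jaw":-1.0,"dx":0.0,"dy":0.0,"dz":0.0,"twist":0.03}]}}

```text
time: 9.12
tool_pos: [0.5436, -0.1889, 0.1776]
eef_rot: [[0.999, -0.046, 0.002], [-0.046, -0.999, -0.0], [0.002, 0.0, -1.0]]
ft_force: [0.2, 0.7, 5.7]
grip_width: 0.0259
```

```bash
python3 go.py .543 -.189 .177 -3.4
```

```text
t 9.12 p [ 0.5436 -0.1889  0.1776] hd -2.66 zz [ 2.5e-03 -3.0e-04 -1.0e+00] F [0.21 0.73 5.65] M [0.182 0.237 0.135] w 0.0259 j [-21.6  26.3  45.9 108.  -22.9  55.1  32. ]
shares dx,dy,dz [-0.0024  0.0007  0.0023] rows>= 0.020549336719498924 twist 0.0064689293795827975
```

>>> {"op": "servo_tool", "data": {"moves": [{"jaw":-1.0,"dx":0.0,"dy":0.0,"dz":0.0,"twist":0.02},{"jaw":-1.0,"dx":0.0,"dy":0.0,"dz":0.0,"twist":0.02},{"jaw":-1.0,"dx":0.0,"dy":0.0,"dz":0.0,"twist":0.02},{"jaw":-1.0,"dx":0.0,"dy":0.0,"dz":0.0,"twist":0.0}]}}

```text
time: 9.45
tool_pos: [0.5437, -0.1888, 0.1776]
eef_rot: [[0.986, -0.164, 0.003], [-0.164, -0.987, -0.0], [0.003, -0.0, -1.0]]
ft_force: [-1.4, 1.5, 6.2]
grip_width: 0.0258
```

```bash
python3 go.py .543 -.189 .177 -13.4
```

```text
t 9.45 p [ 0.5437 -0.1888  0.1776] hd -9.42 zz [ 2.5e-03 -4.0e-04 -1.0e+00] F [-1.41  1.47  6.17] M [0.193 0.273 0.061] w 0.0258 j [-22.7  26.9  47.6 108.1 -24.   55.4  26.4]
shares dx,dy,dz [-0.0027  0.0011  0.0023] rows>= 0.02220634106396866 twist 0.034691050319074504
```

>>> {"op": "servo_tool", "data": {"moves": [{"jaw":-1.0,"dx":0.0,"dy":0.0,"dz":0.0,"twist":0.02},{"jaw":-1.0,"dx":0.0,"dy":0.0,"dz":0.0,"twist":0.02},{"jaw":-1.0,"dx":0.0,"dy":0.0,"dz":0.0,"twist":0.01},{"jaw":-1.0,"dx":0.0,"dy":0.0,"dz":0.0,"twist":0.0}]}}

```text
time: 9.78
tool_pos: [0.5437, -0.1888, 0.1776]
eef_rot: [[0.965, -0.26, 0.003], [-0.26, -0.965, -0.0], [0.002, -0.0, -1.0]]
ft_force: [-0.1, 0.8, 6.0]
grip_width: 0.0257
```

```bash
python3 go.py .543 -.189 .177 -13.4
```

```text
t 9.78 p [ 0.5437 -0.1888  0.1776] hd -15.1 zz [ 2.5e-03 -3.0e-04 -1.0e+00] F [-0.07  0.78  5.97] M [0.262 0.249 0.073] w 0.0257 j [-23.7  27.4  49.1 108.1 -25.   55.7  21.6]
shares dx,dy,dz [-0.0025  0.0014  0.0023] rows>= 0.022034844244566483 twist -0.014797624340839219
```

>>> {"op": "servo_tool", "data": {"moves": [{"jaw":-1.0,"dx":0.0,"dy":0.0,"dz":0.0,"twist":0.015},{"jaw":-1.0,"dx":0.0,"dy":0.0,"dz":0.0,"twist":0.015}]}}

```text
time: 9.95
tool_pos: [0.5437, -0.1888, 0.1776]
eef_rot: [[0.948, -0.317, 0.002], [-0.317, -0.948, -0.0], [0.002, -0.001, -1.0]]
ft_force: [-0.0, 1.6, 6.1]
grip_width: 0.0261
```

```bash
python3 go.py .543 -.189 .177 -13.4;python3 - <<'E'
from h import *
s=snap("scene","pics/scene6.png"); cv2.imwrite('pics/z16.png',cv2.resize(s["pixels"][225:315,130:230,::-1],None,fx=6,fy=6,interpolation=2))
s=snap("top","pics/top6.png"); cv2.imwrite('pics/z17.png',cv2.resize(s["pixels"][115:205,370:470,::-1],None,fx=6,fy=6,interpolation=2))
E
```

```text
t 9.95 p [ 0.5437 -0.1888  0.1776] hd -18.49 zz [ 2.5e-03 -3.0e-04 -1.0e+00] F [-0.04  1.65  6.07] M [0.181 0.267 0.703] w 0.0261 j [-24.2  27.8  50.  108.1 -25.6  55.8  18.8]
shares dx,dy,dz [-0.0023  0.0017  0.0024] rows>= 0.02225050666744986 twist -0.044387996928631615
```

View pics/z16.png

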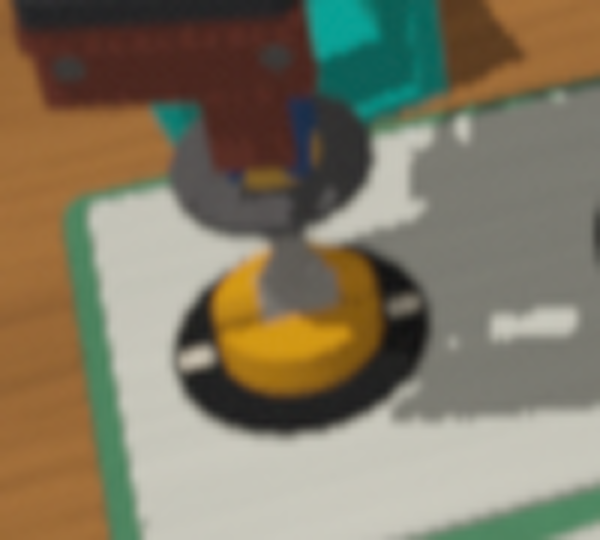

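View pics/z17.png

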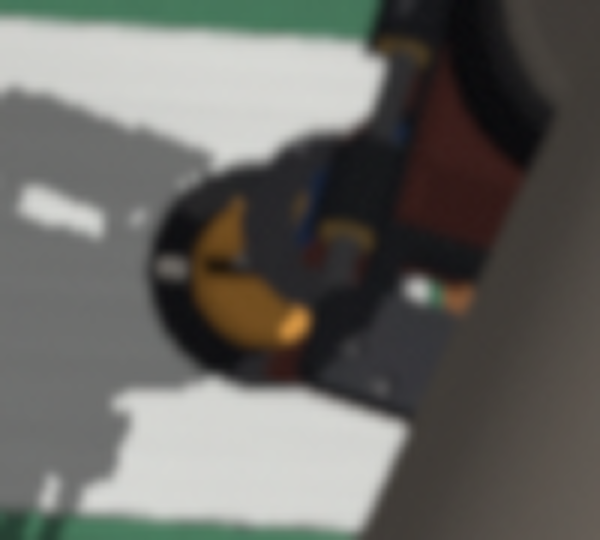

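>>> {"op": "servo_tool", "data": {"moves": [{"jaw":-1.0,"dx":0.0,"dy":0.0,"dz":0.0,"twist":0.005},{"jaw":-1.0,"dx":0.0,"dy":0.0,"dz":0.0,"twist":0.0},{"jaw":-1.0,"dx":0.0,"dy":0.0,"dz":0.0,"twist":0.0}]}}

```text
time: 10.3
tool_pos: [0.5437, -0.1888, 0.1776]
eef_rot: [[0.946, -0.325, 0.002], [-0.325, -0.946, -0.001], [0.002, -0.0, -1.0]]
ft_force: [-0.6, 0.6, 6.0]
grip_width: 0.0259
```

```bash
python3 go.py .543 -.189 .177 -13.4
```

```text
t 10.3 p [ 0.5437 -0.1888  0.1776] hd -18.96 zz [ 2.3e-03 -5.0e-04 -1.0e+00] F [-0.61  0.59  6.  ] M [0.155 0.332 0.649] w 0.0259 j [-24.3  27.8  50.2 108.1 -25.7  55.9  18.4]
shares dx,dy,dz [-0.0024  0.0018  0.0023] rows>= 0.02295794283241561 twist -0.04851475409203246
```

>>> {"op": "servo_tool", "data": {"moves": [{"jaw":-1.0,"dx":0.0,"dy":0.0,"dz":0.0,"twist":-0.03},{"jaw":-1.0,"dx":0.0,"dy":0.0,"dz":0.0,"twist":-0.03},{"jaw":-1.0,"dx":0.0,"dy":0.0,"dz":0.0,"twist":-0.02},{"jaw":-1.0,"dx":0.0,"dy":0.0,"dz":0.0,"twist":0.0}]}}

```text
time: 10.63
tool_pos: [0.5438, -0.189, 0.1776]
eef_rot: [[0.985, -0.17, 0.003], [-0.17, -0.985, -0.0], [0.003, -0.0, -1.0]]
ft_force: [0.0, 0.6, 6.9]
grip_width: 0.0258
```

```bash
python3 go.py .543 -.189 .177 -13.4
```

```text
t 10.63 p [ 0.5438 -0.189   0.1776] hd -9.81 zz [ 3.1e-03 -2.0e-04 -1.0e+00] F [0.05 0.57 6.91] M [ 0.027  0.014 -0.03 ] w 0.0258 j [-22.7  26.9  47.7 108.1 -24.1  55.4  26. ]
shares dx,dy,dz [-0.0031  0.0006  0.0023] rows>= 0.02342676922049242 twist 0.031330081009141926
```

>>> {"op": "servo_tool", "data": {"moves": [{"jaw":-1.0,"dx":0.0,"dy":0.0,"dz":-0.03,"twist":0.0},{"jaw":-1.0,"dx":0.0,"dy":0.0,"dz":-0.08,"twist":0.0},{"jaw":-1.0,"dx":0.0,"dy":0.0,"dz":-0.12,"twist":0.0},{"jaw":-1.0,"dx":0.0,"dy":0.0,"dz":-0.12,"twist":0.0}]}}

```text
time: 10.97
tool_pos: [0.5413, -0.1884, 0.2642]
eef_rot: [[0.985, -0.174, -0.003], [-0.174, -0.985, 0.0], [-0.003, 0.0, -1.0]]
ft_force: [0.8, 0.2, -2.2]
grip_width: 0.0258
```

```bash
python3 go.py .481 .2445 .265 46.7; python3 - <<'E'
from h import *
s=snap("scene","pics/scene7.png"); cv2.imwrite('pics/z18.png',cv2.resize(s["pixels"][175:315,120:260,::-1],None,fx=4,fy=4,interpolation=2))
E
```

```text
t 10.97 p [ 0.5413 -0.1884  0.2642] hd -10.0 zz [-3.1e-03  1.0e-04 -1.0e+00] F [ 0.78  0.19 -2.21] M [-0.106 -0.045 -0.025] w 0.0258 j [-26.8  21.2  52.  102.9 -18.3  65.   21.2]
shares dx,dy,dz [-0.5382 -1.6635 -0.0024] rows>= 10.481864609982722 twist -0.49479372252233284
```

View pics/z18.png

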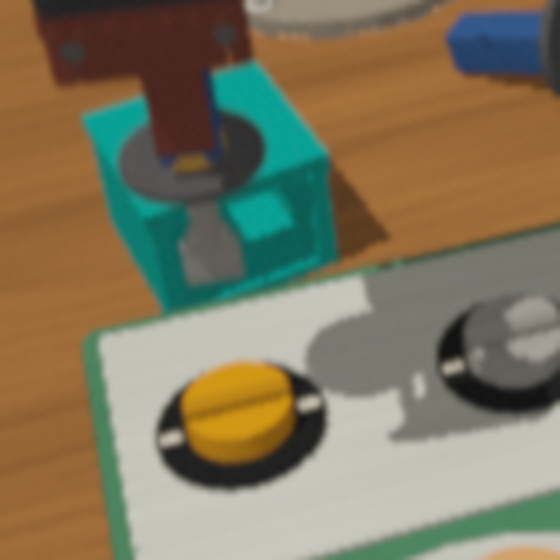

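```bash
python3 - <<'E'
from h import *
S=load('pics/scene7.npz');T=load('pics/top3.npz')
a=cv2.resize(T["pixels"][155:225,165:235,::-1],None,fx=8,fy=8,interpolation=2)
b=cv2.resize(S["pixels"][185:255,315:395,::-1],None,fx=8,fy=8,interpolation=2)
cv2.imwrite('pics/z19.png',a);cv2.imwrite('pics/z20.png',b)
E
```

```text
(no output)
```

View pics/z19.png

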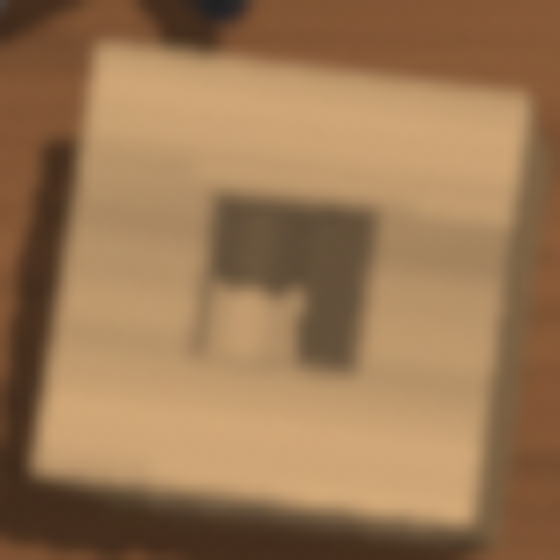

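View pics/z20.png

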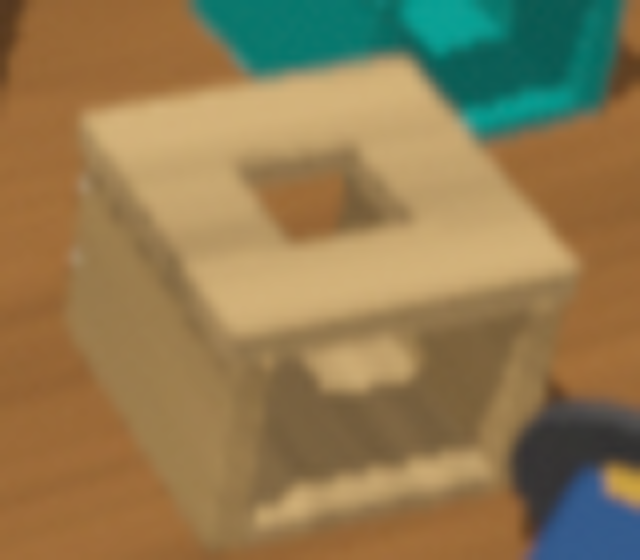

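```bash
python3 - <<'E'
from h import *
S=load('pics/scene7.npz');T=load('pics/top3.npz')
f=lambda q,o:(q[0]/8+o[0]-.44,q[1]/8+o[1]-.44)
th=[f(q,(165,155)) for q in((213,195),(377,212),(357,375),(195,355))]
tc=[f(q,(165,155)) for q in((95,42),(533,95),(475,528),(30,475))]
sc=[f(q,(315,185)) for q in((408,55),(580,265),(235,335),(82,120))]  # far-left.. order: +x+y?
sh=[f(q,(315,185)) for q in((355,150),(412,218),(295,242),(238,165))]
for n,A,B in(('hole',th,sh),('corner',tc,sc)):
  P=np.array([plane(T,*q,.085)[:2] for q in A]);Q=np.array([plane(S,*q,.085)[:2] for q in B])
  print(n,P.mean(0),Q.mean(0)); 
  a=np.mean(A,0);b=np.mean(B,0); print(' tri',tri(T,a,S,b))
E
python3 go.py .481 .244 .265 -10
```

```text
hole [0.48126971 0.2439264 ] [0.48362058 0.24476607]
 tri (array([0.48194122, 0.2450415 , 0.08338713]), np.float64(0.0018887006649798514))
corner [0.48142929 0.2444198 ] [0.48182324 0.24613769]
 tri (array([0.48178733, 0.24564095, 0.0830978 ]), np.float64(0.0018703609571839904))
t 11.02 p [ 0.5443 -0.1903  0.2704] hd -10.04 zz [ 0.0061 -0.0015 -1.    ] F [ 2.14 -2.9   1.87] M [-0.276 -0.162 -0.029] w 0.0259 j [-26.9  20.9  52.2 102.4 -18.2  65.2  21.1]
shares dx,dy,dz [-0.5524 -1.6664  0.0177] rows>= 10.525795543961065 twist -0.0003314930591704212
```

>>> {"op": "servo_tool", "data": {"moves": [{"jaw":-1.0,"dx":-0.027,"dy":-0.081,"dz":0.0,"twist":0.0},{"jaw":-1.0,"dx":-0.046,"dy":-0.139,"dz":0.0,"twist":0.0},{"jaw":-1.0,"dx":-0.046,"dy":-0.139,"dz":0.0,"twist":0.0},{"jaw":-1.0,"dx":-0.046,"dy":-0.139,"dz":0.0,"twist":0.0},{"jaw":-1.0,"dx":-0.046,"dy":-0.139,"dz":0.0,"twist":0.0}]}}

```text
time: 11.43
tool_pos: [0.517, -0.0213, 0.2637]
eef_rot: [[0.985, -0.174, -0.001], [-0.174, -0.985, 0.0], [-0.001, -0.0, -1.0]]
ft_force: [-0.1, 0.0, -2.7]
grip_width: 0.0254
```

>>> {"op": "servo_tool", "data": {"moves": [{"jaw":-1.0,"dx":-0.046,"dy":-0.139,"dz":0.0,"twist":0.0},{"jaw":-1.0,"dx":-0.046,"dy":-0.139,"dz":0.0,"twist":0.0},{"jaw":-1.0,"dx":-0.046,"dy":-0.139,"dz":0.0,"twist":0.0},{"jaw":-1.0,"dx":-0.046,"dy":-0.139,"dz":0.0,"twist":0.0},{"jaw":-1.0,"dx":-0.046,"dy":-0.139,"dz":0.0,"twist":0.0}]}}

```text
time: 11.85
tool_pos: [0.4902, 0.1599, 0.2639]
eef_rot: [[0.985, -0.173, -0.001], [-0.173, -0.985, 0.0], [-0.001, -0.0, -1.0]]
ft_force: [0.0, 0.3, -1.9]
grip_width: 0.026
```

>>> {"op": "servo_tool", "data": {"moves": [{"jaw":-1.0,"dx":-0.046,"dy":-0.139,"dz":0.0,"twist":0.0},{"jaw":-1.0,"dx":-0.046,"dy":-0.139,"dz":0.0,"twist":0.0},{"jaw":-1.0,"dx":-0.02,"dy":-0.057,"dz":0.0,"twist":0.0},{"jaw":-1.0,"dx":0.0,"dy":0.0,"dz":0.0,"twist":0.0},{"jaw":-1.0,"dx":0.0,"dy":0.0,"dz":0.0,"twist":0.0}]}}

```text
time: 12.27
tool_pos: [0.4776, 0.2458, 0.2635]
eef_rot: [[0.985, -0.171, -0.001], [-0.171, -0.985, -0.001], [-0.0, 0.001, -1.0]]
ft_force: [-0.0, -0.3, -1.4]
grip_width: 0.026
```

>>> {"op": "servo_tool", "data": {"moves": [{"jaw":-1.0,"dx":0.0,"dy":0.0,"dz":0.0,"twist":0.0},{"jaw":-1.0,"dx":0.0,"dy":0.0,"dz":0.0,"twist":0.0}]}}

```text
time: 12.43
tool_pos: [0.4785, 0.2435, 0.264]
eef_rot: [[0.984, -0.176, -0.0], [-0.176, -0.984, -0.0], [-0.0, 0.0, -1.0]]
ft_force: [1.3, -0.8, -2.9]
grip_width: 0.0256
```

```bash
python3 go.py .4815 .2445 .19 -10;  python3 - <<'E'
from h import *
s=snap("top","pics/top8.png")
s=snap("scene","pics/scene8.png"); cv2.imwrite('pics/z21.png',cv2.resize(s["pixels"][100:260,290:450,::-1],None,fx=3.7,fy=3.7,interpolation=2))
st=get_state(); p=st["tool_pos"];R=st["eef_rot"]
for off in (-.012,0,.012):
  q=proj(s,p+R@[0,off,.0842]); print(off,q,((q-[290,100])*3.7).round())
E
```

```text
t 12.43 p [0.4785 0.2435 0.264 ] hd -10.11 zz [-1.e-04 -4.e-04 -1.e+00] F [ 1.27 -0.77 -2.88] M [-0.072  0.093  0.015] w 0.0256 j [-72.   14.9  46.6 107.5 -12.1  62.7 -30.9]
shares dx,dy,dz [ 0.0112 -0.006   0.2958] rows>= 1.7750476973470906 twist -0.0009649397075466287
-0.012 [364.34629724 173.32164058] [275. 271.]
0 [359.40398704 173.95543875] [257. 274.]
0.012 [354.43334669 174.59286996] [238. 276.]
```

View pics/z21.png

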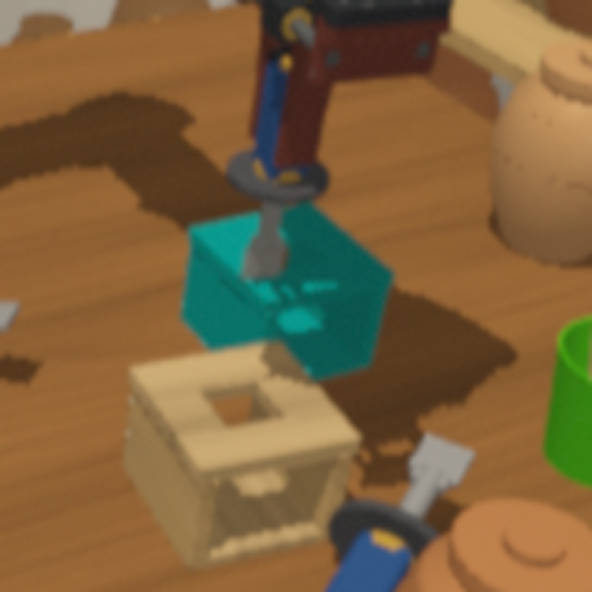

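View pics/top8.png

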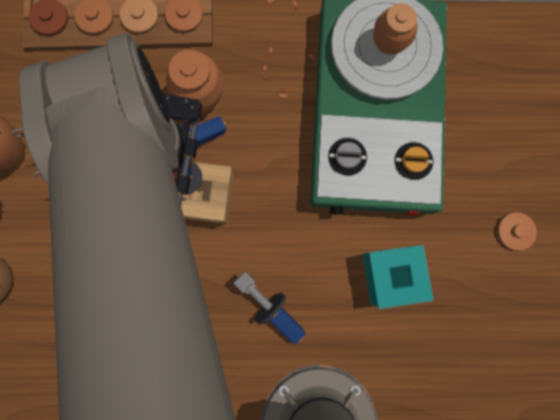

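```bash
python3 - <<'E'
from h import *
S=load('pics/scene0.npz');T=load('pics/top0.npz')
print(tri(T,(188,62),S,(433,243)))
for z in(.06,.1,.13): print(plane(T,195,110,z),plane(T,193,82,z))
E
```

```text
(array([0.71246045, 0.25716003, 0.16381727]), np.float64(0.005480128882851847))
[0.65567544 0.26305351 0.06      ] [0.71711823 0.26878209 0.06      ]
[0.64214885 0.25571425 0.1       ] [0.70089268 0.26119119 0.1       ]
[0.6320039  0.25020981 0.13      ] [0.68872352 0.25549802 0.13      ]
```

>>> {"op": "servo_tool", "data": {"moves": [{"jaw":-1.0,"dx":0.011,"dy":-0.005,"dz":0.0,"twist":0.0},{"jaw":-1.0,"dx":0.0,"dy":0.0,"dz":0.08,"twist":0.0},{"jaw":-1.0,"dx":0.0,"dy":0.0,"dz":0.1,"twist":0.0},{"jaw":-1.0,"dx":0.0,"dy":0.0,"dz":0.06,"twist":0.0},{"jaw":-1.0,"dx":0.0,"dy":0.0,"dz":0.0,"twist":0.0}]}}

```text
time: 12.95
tool_pos: [0.4793, 0.2452, 0.2011]
eef_rot: [[0.985, -0.173, -0.004], [-0.173, -0.985, -0.003], [-0.003, 0.004, -1.0]]
ft_force: [-0.1, -0.3, -2.6]
grip_width: 0.0259
```

>>> {"op": "servo_tool", "data": {"moves": [{"jaw":-1.0,"dx":0.0,"dy":0.0,"dz":0.0,"twist":0.0},{"jaw":-1.0,"dx":0.0,"dy":0.0,"dz":0.0,"twist":0.0},{"jaw":-1.0,"dx":0.0,"dy":0.0,"dz":0.0,"twist":0.0}]}}

```text
time: 13.2
tool_pos: [0.4819, 0.2467, 0.2052]
eef_rot: [[0.985, -0.173, 0.002], [-0.173, -0.985, 0.001], [0.002, -0.002, -1.0]]
ft_force: [0.7, -0.3, -2.6]
grip_width: 0.0258
```

```bash
python3 go.py .4815 .2445 .104 -10;  python3 - <<'E'
from h import *
s=snap("scene","pics/scene9.png"); cv2.imwrite('pics/z22.png',cv2.resize(s["pixels"][130:260,300:420,::-1],None,fx=4.6,fy=4.6,interpolation=2))
E
```

```text
t 13.2 p [0.4819 0.2467 0.2052] hd -9.94 zz [ 0.0018  0.0014 -1.    ] F [ 0.7  -0.29 -2.62] M [-0.098  0.05   0.009] w 0.0258 j [-69.2  19.6  44.4 110.8 -16.5  55.9 -27. ]
shares dx,dy,dz [-0.0007  0.0097  0.4048] rows>= 2.427456559619997 twist 0.0005635546685246269
```

View pics/z22.png

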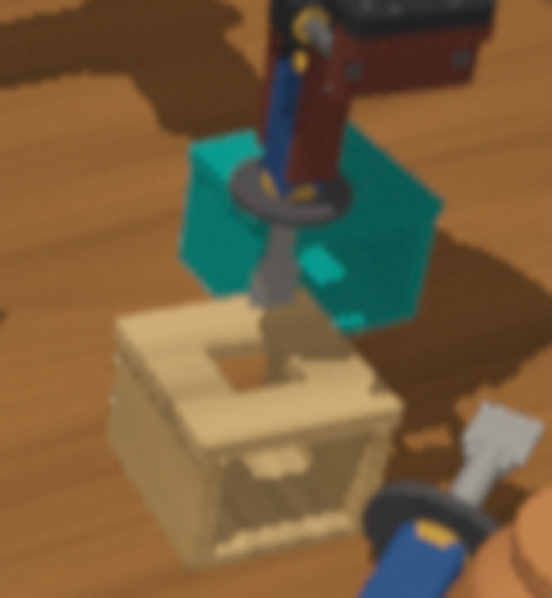

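```bash
python3 - <<'E'
from h import *
S=load('pics/scene9.npz')
cv2.imwrite('pics/z23.png',cv2.resize(S["pixels"][180:225,335:385,::-1],None,fx=14,fy=14,interpolation=2)[:600])
p=np.array([.4819,.2467,0])
for z in(.121,.085):
  q=proj(S,p+[0,0,z]); print(z,q,((q+.5-[300,130])*4.6).round(),((q+.5-[335,180])*14).round())
E
```

```text
0.121 [357.57063165 195.84000017] [267. 305.] [323. 229.]
0.085 [355.45435765 208.10712055] [257. 362.] [293. 400.]
```

View pics/z23.png

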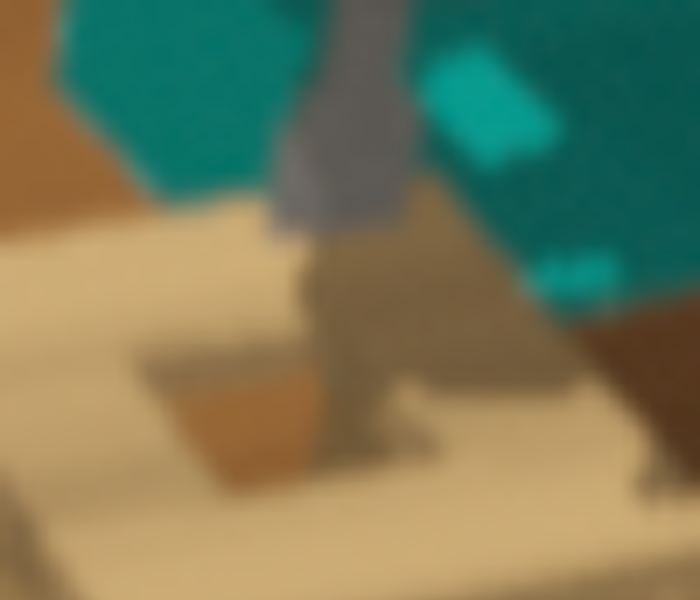

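```bash
python3 - <<'E'
from h import *
S=load('pics/scene9.npz')
f=lambda a:(a[0]/14+335-.5,a[1]/14+180-.5)
w=plane(S,*f((283,409)),.085)-plane(S,*f((312,399)),.085); print(w, get_state()["eef_rot"].T@w/.25)
E
python3 go.py .4815 .2445 .104 -10
```

```text
[ 0.00042502 -0.00612175  0.        ] [ 5.89426798e-03  2.38277008e-02 -3.38741634e-05]
t 13.25 p [0.4818 0.2467 0.2051] hd -9.92 zz [ 0.0017  0.0015 -1.    ] F [ 0.14 -0.35 -1.88] M [-0.097  0.038  0.016] w 0.0258 j [-69.2  19.6  44.4 110.9 -16.5  55.9 -27. ]
shares dx,dy,dz [-1.000e-04  9.800e-03  4.045e-01] rows>= 2.4255252693058065 twist 0.0006734514114422268
```

>>> {"op": "servo_tool", "data": {"moves": [{"jaw":-1.0,"dx":0.003,"dy":0.016,"dz":0.0,"twist":0.0},{"jaw":-1.0,"dx":0.0,"dy":0.0,"dz":0.05,"twist":0.0},{"jaw":-1.0,"dx":0.0,"dy":0.0,"dz":0.05,"twist":0.0},{"jaw":-1.0,"dx":0.0,"dy":0.0,"dz":0.04,"twist":0.0},{"jaw":-1.0,"dx":0.0,"dy":0.0,"dz":0.04,"twist":0.0}]}}

```text
time: 13.67
tool_pos: [0.4803, 0.2422, 0.1572]
eef_rot: [[0.985, -0.172, -0.001], [-0.172, -0.985, -0.001], [-0.001, 0.001, -1.0]]
ft_force: [-0.5, 0.5, -1.6]
grip_width: 0.0259
```

>>> {"op": "servo_tool", "data": {"moves": [{"jaw":-1.0,"dx":0.0,"dy":0.0,"dz":0.0,"twist":0.0},{"jaw":-1.0,"dx":0.0,"dy":0.0,"dz":0.0,"twist":0.0}]}}

```text
time: 13.83
tool_pos: [0.4805, 0.242, 0.1579]
eef_rot: [[0.985, -0.172, -0.001], [-0.172, -0.985, -0.002], [-0.001, 0.002, -1.0]]
ft_force: [0.2, -0.1, -1.9]
grip_width: 0.026
```

```bash
python3 go.py .4815 .2427 .104 -10;  python3 - <<'E'
from h import *
s=snap("scene","pics/scene10.png"); cv2.imwrite('pics/z24.png',cv2.resize(s["pixels"][160:250,310:410,::-1],None,fx=6,fy=6,interpolation=2))
E
```

```text
t 13.83 p [0.4805 0.242  0.1579] hd -9.92 zz [-0.0014 -0.0016 -1.    ] F [ 0.16 -0.07 -1.91] M [-0.088  0.113 -0.017] w 0.026 j [-66.5  23.1  42.2 113.6 -19.9  50.7 -23.7]
shares dx,dy,dz [ 0.0036 -0.0039  0.2156] rows>= 1.2929679549821507 twist 0.000690354625334923
```

View pics/z24.png

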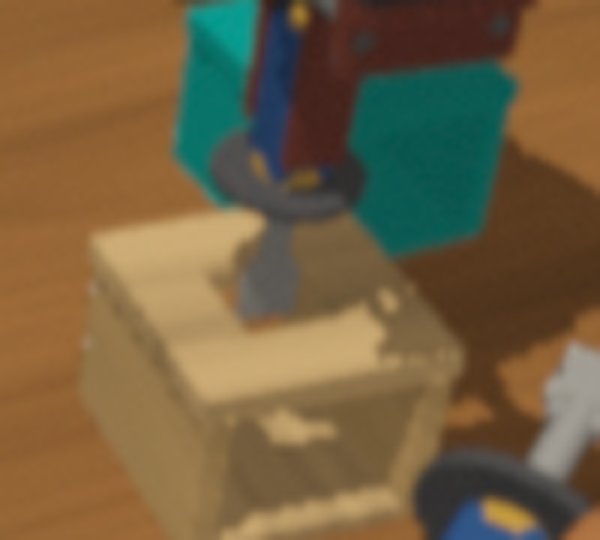

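>>> {"op": "servo_tool", "data": {"moves": [{"jaw":-1.0,"dx":0.001,"dy":0.0,"dz":0.06,"twist":0.0},{"jaw":-1.0,"dx":0.0,"dy":0.0,"dz":0.06,"twist":0.0},{"jaw":-1.0,"dx":0.0,"dy":0.0,"dz":0.05,"twist":0.0},{"jaw":-1.0,"dx":0.0,"dy":0.0,"dz":0.02,"twist":0.0},{"jaw":-1.0,"dx":0.0,"dy":0.0,"dz":0.0,"twist":0.0}]}}

```text
time: 14.3
tool_pos: [0.4807, 0.242, 0.1105]
eef_rot: [[0.985, -0.172, -0.001], [-0.172, -0.985, -0.001], [-0.001, 0.001, -1.0]]
ft_force: [0.7, 0.1, -3.2]
grip_width: 0.0258
```

>>> {"op": "servo_tool", "data": {"moves": [{"jaw":-1.0,"dx":0.0,"dy":0.0,"dz":0.0,"twist":0.0},{"jaw":-1.0,"dx":0.0,"dy":0.0,"dz":0.0,"twist":0.0}]}}

```text
time: 14.47
tool_pos: [0.4819, 0.2425, 0.1121]
eef_rot: [[0.985, -0.172, 0.001], [-0.172, -0.985, 0.001], [0.001, -0.001, -1.0]]
ft_force: [0.4, -0.3, -2.6]
grip_width: 0.0258
```

```bash
python3 go.py .4815 .2427 .104 -10
```

```text
t 14.47 p [0.4819 0.2425 0.1121] hd -9.93 zz [ 1.e-03  7.e-04 -1.e+00] F [ 0.35 -0.29 -2.63] M [-0.079  0.046 -0.008] w 0.0258 j [-63.8  27.   39.2 115.5 -23.8  45.5 -20.5]
shares dx,dy,dz [-0.0016 -0.0004  0.0324] rows>= 0.19478266691654594 twist 0.0006367625308265024
```

>>> {"op": "servo_tool", "data": {"moves": [{"jaw":-1.0,"dx":0.0,"dy":0.0,"dz":0.014,"twist":0.0},{"jaw":-1.0,"dx":0.0,"dy":0.0,"dz":0.014,"twist":0.0},{"jaw":-1.0,"dx":0.0,"dy":0.0,"dz":0.006,"twist":0.0},{"jaw":-1.0,"dx":0.0,"dy":0.0,"dz":0.0,"twist":0.0},{"jaw":-1.0,"dx":0.0,"dy":0.0,"dz":0.0,"twist":0.0}]}}

```text
time: 14.88
tool_pos: [0.4814, 0.2426, 0.1037]
eef_rot: [[0.985, -0.172, -0.0], [-0.172, -0.985, 0.001], [-0.0, -0.001, -1.0]]
ft_force: [-3.6, 0.1, 6.4]
grip_width: 0.0261
```

```bash
python3 go.py .4815 .2427 .104 -10
```

```text
t 14.88 p [0.4814 0.2426 0.1037] hd -9.91 zz [-0.     0.001 -1.   ] F [-3.57  0.14  6.36] M [-0.382  0.638  0.041] w 0.0261 j [-63.2  27.7  38.6 115.8 -24.5  44.6 -19.9]
shares dx,dy,dz [ 0.0002 -0.0003 -0.0013] rows>= 0.007998122607867109 twist 0.0007845363371377975
```

>>> {"op": "servo_tool", "data": {"moves": [{"jaw":0.6,"dx":0.0,"dy":0.0,"dz":0.0,"twist":0.0},{"jaw":0.6,"dx":0.0,"dy":0.0,"dz":0.0,"twist":0.0},{"jaw":0.6,"dx":0.0,"dy":0.0,"dz":0.0,"twist":0.0},{"jaw":0.6,"dx":0.0,"dy":0.0,"dz":0.0,"twist":0.0},{"jaw":0.6,"dx":0.0,"dy":0.0,"dz":0.0,"twist":0.0}]}}

```text
time: 15.3
tool_pos: [0.4813, 0.2423, 0.1028]
eef_rot: [[0.985, -0.172, 0.0], [-0.172, -0.985, -0.0], [0.0, 0.0, -1.0]]
ft_force: [-0.5, 0.8, -1.0]
grip_width: 0.0553
```

>>> {"op": "servo_tool", "data": {"moves": [{"jaw":0.6,"dx":0.0,"dy":0.0,"dz":0.0,"twist":0.0},{"jaw":0.6,"dx":0.0,"dy":0.0,"dz":0.0,"twist":0.0}]}}

```text
time: 15.47
tool_pos: [0.4812, 0.2423, 0.1029]
eef_rot: [[0.985, -0.172, -0.0], [-0.172, -0.985, -0.0], [-0.0, 0.0, -1.0]]
ft_force: [0.0, -0.4, -0.6]
grip_width: 0.0684
```

```bash
python3 go.py .4815 .2427 .104 -10;  python3 - <<'E'
from h import *
s=snap("scene","pics/scene11.png"); cv2.imwrite('pics/z25.png',cv2.resize(s["pixels"][130:250,290:430,::-1],None,fx=5,fy=5,interpolation=2))
E
```

```text
t 15.47 p [0.4812 0.2423 0.1029] hd -9.92 zz [-0. -0. -1.] F [ 0.05 -0.4  -0.65] M [-0.111  0.048  0.014] w 0.0684 j [-63.2  27.8  38.6 115.8 -24.5  44.5 -19.9]
shares dx,dy,dz [ 0.0008 -0.0017 -0.0045] rows>= 0.0293996953907119 twist 0.0007235546154096635
```

View pics/z25.png

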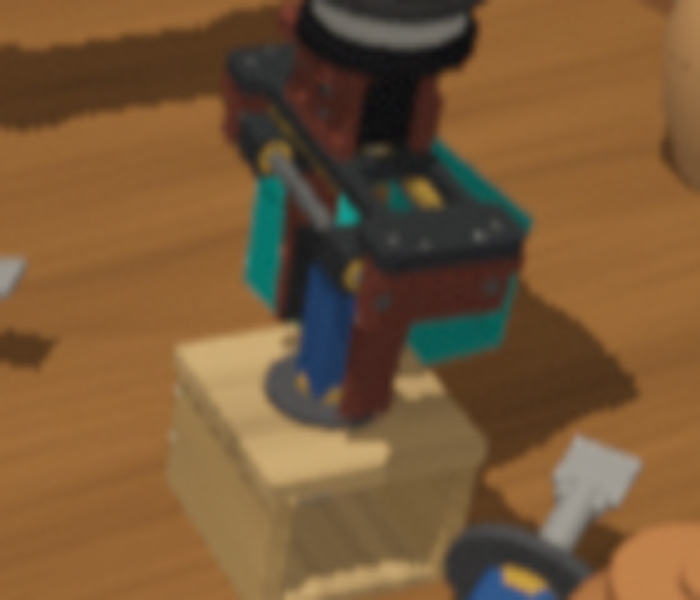

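Released; the driver stands on its guard. Now I'll retreat straight up.

>>> {"op": "servo_tool", "data": {"moves": [{"jaw":0.6,"dx":0.0,"dy":0.0,"dz":-0.04,"twist":0.0},{"jaw":0.6,"dx":0.0,"dy":0.0,"dz":-0.1,"twist":0.0},{"jaw":0.6,"dx":0.0,"dy":0.0,"dz":-0.14,"twist":0.0},{"jaw":0.6,"dx":0.0,"dy":0.0,"dz":-0.14,"twist":0.0},{"jaw":0.6,"dx":0.0,"dy":0.0,"dz":-0.14,"twist":0.0}]}}

```text
time: 15.93
tool_pos: [0.4811, 0.2417, 0.2449]
eef_rot: [[0.985, -0.173, -0.0], [-0.173, -0.985, -0.001], [-0.0, 0.001, -1.0]]
ft_force: [0.7, 1.0, 0.7]
grip_width: 0.07
```

>>> {"op": "servo_tool", "data": {"moves": [{"jaw":0.6,"dx":0.0,"dy":-0.14,"dz":-0.04,"twist":0.0},{"jaw":0.6,"dx":0.0,"dy":-0.14,"dz":0.0,"twist":0.0},{"jaw":0.6,"dx":0.0,"dy":-0.14,"dz":0.0,"twist":0.0},{"jaw":0.6,"dx":0.0,"dy":0.0,"dz":0.0,"twist":0.0},{"jaw":0.6,"dx":0.0,"dy":0.0,"dz":0.0,"twist":0.0}]}}

```text
time: 16.35
tool_pos: [0.4988, 0.3478, 0.253]
eef_rot: [[0.986, -0.169, 0.0], [-0.169, -0.986, -0.001], [0.0, 0.001, -1.0]]
ft_force: [0.2, 0.6, -0.8]
grip_width: 0.0705
```

```bash
python3 go.py .4815 .2427 .104 -10;  python3 - <<'E'
from h import *
s=snap("scene","pics/scene12.png");t=snap("top","pics/top12.png")
cv2.imwrite('pics/z26.png',cv2.resize(t["pixels"][115:205,370:470,::-1],None,fx=6,fy=6,interpolation=2))
E
python3 slot.py pics/top12.npz | head -1
```

```text
t 16.35 p [0.4988 0.3478 0.253 ] hd -9.71 zz [ 3.e-04 -7.e-04 -1.e+00] F [ 0.16  0.63 -0.81] M [-0.062  0.008  0.019] w 0.0705 j [-73.1  23.8  43.6  98.9 -17.9  64.6 -33.8]
shares dx,dy,dz [0.0023 0.4256 0.5962] rows>= 4.391848920489306 twist 0.0025732794319050407
slot heading 86.78045713505783 centre (np.float32(416.58), np.float32(159.92)) circle 416.1986389160156 158.6643829345703 12.866703033447266 [ 0.54368547 -0.18854175  0.104     ]
```

View pics/scene12.png

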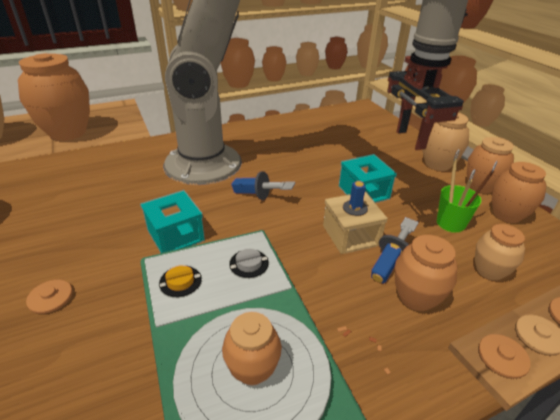

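View pics/z26.png

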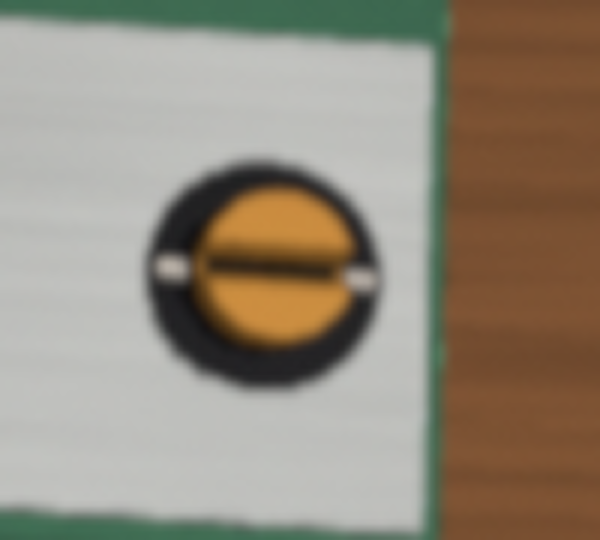

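View pics/top12.png

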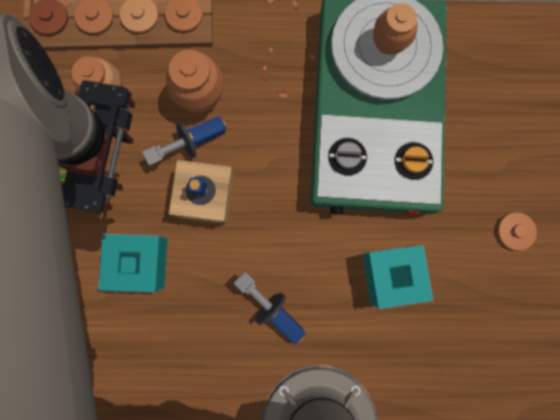

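>>> {"op": "servo_tool", "data": {"moves": [{"jaw":0.6,"dx":0.0,"dy":0.0,"dz":-0.1,"twist":0.0},{"jaw":0.6,"dx":0.0,"dy":0.06,"dz":-0.1,"twist":0.0},{"jaw":0.6,"dx":0.0,"dy":0.06,"dz":-0.1,"twist":0.0},{"jaw":0.6,"dx":0.0,"dy":0.0,"dz":0.0,"twist":0.0},{"jaw":0.6,"dx":0.0,"dy":0.0,"dz":0.0,"twist":0.0}]}}

```text
time: 16.87
tool_pos: [0.4952, 0.3138, 0.3296]
eef_rot: [[0.984, -0.176, 0.002], [-0.176, -0.984, 0.003], [0.001, -0.003, -1.0]]
ft_force: [0.0, 0.2, -0.1]
grip_width: 0.0703
```

>>> {"op": "servo_tool", "data": {"moves": [{"jaw":0.6,"dx":0.0,"dy":0.0,"dz":0.0,"twist":0.0},{"jaw":0.6,"dx":0.0,"dy":0.0,"dz":0.0,"twist":0.0}]}}

```text
time: 17.03
tool_pos: [0.4934, 0.316, 0.3268]
eef_rot: [[0.985, -0.172, -0.002], [-0.172, -0.985, -0.001], [-0.002, 0.001, -1.0]]
ft_force: [-0.1, 0.6, 0.7]
grip_width: 0.07
```

```bash
python3 go.py .4815 .2427 .104 -10;  python3 - <<'E'
from seg import *
s=snap("scene","pics/scene13.png");t=snap("top","pics/top13.png")
for a in(s,t): pass
blobs(s,'S',(12,120,130),(28,255,255),8,(350,178,370,190)); blobs(t,'T',(12,120,130),(28,255,255),8,(185,175,205,192))
cv2.imwrite('pics/z27.png',np.hstack([cv2.resize(s["pixels"][165:255,315:405,::-1],(400,400),interpolation=2),cv2.resize(t["pixels"][150:230,160:240,::-1],(400,400),interpolation=2)]))
E
```

```text
t 17.03 p [0.4934 0.316  0.3268] hd -9.91 zz [-1.8e-03 -9.0e-04 -1.0e+00] F [-0.05  0.6   0.69] M [-0.036  0.052  0.023] w 0.07 j [-74.6  17.7  46.4  96.3 -13.4  71.9 -35.3]
shares dx,dy,dz [0.005  0.2959 0.8915] rows>= 5.631383809542533 twist 0.0007436813578520174
S [358.8 183.5] [356 182   7   4  24]
T [194.1 184.1] [190 180   9   9  60]
```

View pics/z27.png

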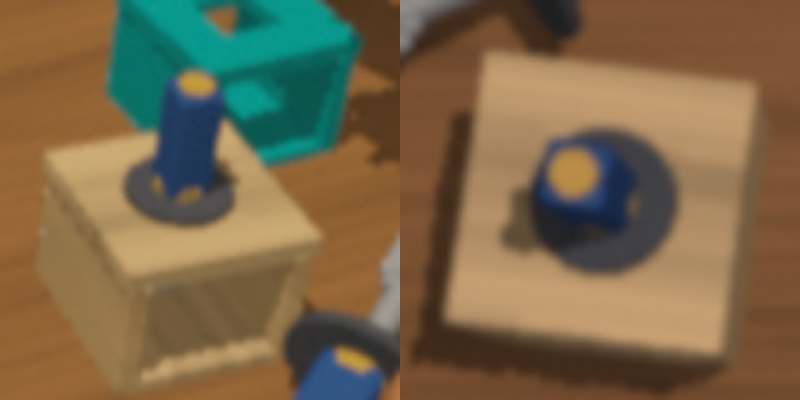

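The driver stands upright in the wooden stand (top at scene pixel (359,183)). The screw's slot lines up with the marks, and the gripper is clear of everything. I'm handing in.

```bash
python3 -c "
from workcell import *
print(hand_in())"
```

```text
the job is handed in; nothing more can be done
None
```

The brass screw is locked at its stop and the small screwdriver is back upright in the wooden stand; I handed in at about 17 s of the 48 s allowed.

**What I did:** I lifted the smallest screwdriver out of the wooden stand and seated the blade in the brass slot. It bottomed at TCP height 0.1775 m, where I had expected 0.177 m. I then turned it clockwise until the moment jumped from about 0.1 to 0.7 N m at the hard stop. I eased off within the play, lifted it out, set it back in the stand and moved the arm clear.

**Last checks:**
- **Screw:** the slot heading is 86.8°, against 86.6° for the white marks, measured from the top view.
- **Screwdriver:** it hangs upright on its guard, seen in both views.
- **Gripper:** it is open and well above everything, with the force reading near zero.

**What disagreed or went wrong:**
- **Look-alike drivers:** the two larger ones, which had been balancing on their blades, fell over on the table while I was gripping and lifting the small one. I saw no contact force. They may have tipped by themselves, but I can't rule out a brush. They are lying on the work surface.
- **Stop angle:** the tool heading at the stop was about 5° beyond what the slot's play predicted. That could be a small slip in the grip or a measuring error.
- **Hole position:** the two cameras disagreed by about 4 mm on the stand hole, so I aimed between them.

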